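Load a hinge-brazing jig and lock its alignment bar

TASK

Load the brazing jig: take the keeper out of its slot and set it aside, and press every knuckle block that is there fully home into a bay of its own, hole in line with the lugs. Then lift the alignment bar off its hooks and thread it, tip first, through the near lug, the blocks and the far lug until its handle meets the near lug, and last of all press the keeper fully home again into its slot behind the handle. Do not tip over the flux jar.

Things in the scene. Friction and masses are not known exactly. Their poses are not given: they have to be found in the camera images.
- jig: fixed aluminium jig plate, 120 (x) by 312 mm (y), 16 thick. Origin: on the table under the middle of its row of four bays; the plate runs from y = -200 to +112 mm; bays at y = -63, -21, 21, 63. Upright steel lugs 44 wide, 12 thick, 58 mm high over the table, at y = -94 (near lug) and 94 (far lug), each with a round 18 mm hole along y, axis 42 mm above the table. A slot for the keeper lies beyond the near lug
- bay0 (a point): centre of the mouth of a bay of the jig, level with the plate's top (16 mm above the table): recess 55 (jig x) by 37 mm (jig y), 12 mm deep. A knuckle block's foot fits with 1.5 mm to spare all round, its top then flush with the plate and its hole in line with the lugs' holes. Axes as the jig's
- bay1 (a point): centre of the mouth of a bay of the jig, level with the plate's top (16 mm above the table): recess 55 (jig x) by 37 mm (jig y), 12 mm deep. A knuckle block's foot fits with 1.5 mm to spare all round, its top then flush with the plate and its hole in line with the lugs' holes. Axes as the jig's
- bay2 (a point): centre of the mouth of a bay of the jig, level with the plate's top (16 mm above the table): recess 55 (jig x) by 37 mm (jig y), 12 mm deep. A knuckle block's foot fits with 1.5 mm to spare all round, its top then flush with the plate and its hole in line with the lugs' holes. Axes as the jig's
- bay3 (a point): centre of the mouth of a bay of the jig, level with the plate's top (16 mm above the table): recess 55 (jig x) by 37 mm (jig y), 12 mm deep. A knuckle block's foot fits with 1.5 mm to spare all round, its top then flush with the plate and its hole in line with the lugs' holes. Axes as the jig's
- slot (a point): centre of the mouth of the keeper's slot, level with the plate's top (16 mm above the table), at jig y = -175 mm: recess 63 (jig x) by 33 mm (jig y), 12 mm deep; the keeper's foot fits with 1.5 mm to spare all round. The keeper's upright then stands 65 mm from the near lug, just behind the bar's handle; while it is in, the bar cannot go in. Axes as the jig's
- near_hole (a point): centre of the outer mouth (facing jig -y) of the hole in the near lug; the bar goes in here, moving along the jig's +y. Axes as the jig's
- far_hole (a point): centre of the outer mouth (facing jig +y) of the hole in the far lug, 200 mm from near_hole; the bar's tip comes out here. Axes as the jig's
- knuckle0_center (a point): steel knuckle block, three or four alike. Foot 52 (x) x 34 (y) x 12 mm; centred on it an upright 40 wide (x), 24 thick (y), up to 56 mm above the underside; a round 18 mm through-hole along y, 38 mm above the underside. About 280 g. The point is its centre, 28 mm above the underside; z is up when it stands on its foot. Same when turned half a turn about z
- knuckle1_center (a point): steel knuckle block, three or four alike. Foot 52 (x) x 34 (y) x 12 mm; centred on it an upright 40 wide (x), 24 thick (y), up to 56 mm above the underside; a round 18 mm through-hole along y, 38 mm above the underside. About 280 g. The point is its centre, 28 mm above the underside; z is up when it stands on its foot. Same when turned half a turn about z
- knuckle2_center (a point): steel knuckle block, three or four alike. Foot 52 (x) x 34 (y) x 12 mm; centred on it an upright 40 wide (x), 24 thick (y), up to 56 mm above the underside; a round 18 mm through-hole along y, 38 mm above the underside. About 280 g. The point is its centre, 28 mm above the underside; z is up when it stands on its foot. Same when turned half a turn about z
- knuckle3_center (a point): steel knuckle block, three or four alike. Foot 52 (x) x 34 (y) x 12 mm; centred on it an upright 40 wide (x), 24 thick (y), up to 56 mm above the underside; a round 18 mm through-hole along y, 38 mm above the underside. About 280 g. The point is its centre, 28 mm above the underside; z is up when it stands on its foot. Same when turned half a turn about z
- keeper_center (a point): keeper: steel stop block without a hole. Foot 60 (x) x 30 (y) x 12 mm; centred on it a solid upright 36 wide (x), 20 thick (y), up to 60 mm above the underside. About 300 g; at the start it is in its slot. The point is its centre, 30 mm above the underside; z is up when it stands on its foot. Same when turned half a turn about z
- bar_handle (a point): centre of the alignment bar's black flat-sided handle, 20 (x) by 56 (y, along the bar) by 36 mm (z). y points from handle to tip; the shank's axis lies 4 mm above this point (z). At the start the bar lies level on a stand's two upturned hooks (under the shank, 130 mm apart, hook ends 10 mm above its axis), the handle overhanging, axis 65 mm above the table: lift straight up
- bar_tip (a point): end of the alignment bar's tapered tip, on its axis, 210 mm from the shoulder. Axes as bar_handle's
- flux_jar_center (a point): red closed plastic flux jar, 72 mm in diameter and 76 mm high, upright on the table; the point is its centre, 38 mm up. A bystander
- bar: alignment bar: round steel shank 12 mm in diameter and 210 mm long, the last 16 mm tapering to 5 mm, with a black handle (see bar_handle). About 140 g, balance point on the shank 35 to 45 mm in front of the handle. Origin: on the shank's axis at the shoulder where it leaves the handle, 28 mm in front of the handle's centre. y runs along the shank towards the tip
There are look-alikes about, which are no part of the job. Leave any black look-alike of the part that bears knuckle3_center alone. Leave any orange look-alike of the part that bears knuckle2_center alone.

How it is judged:
On the way, in this order (a step that is already met when the one before it is completed fails the run):
1. every knuckle block present stands fully home in a bay and the keeper is out of its slot, set aside (((horizontal distance between knuckle0_center and bay0 below 0.005 m and z of knuckle0_center in the frame of jig below 0.0345 m and angle between the z axis of knuckle0_center and the z axis of jig, either way round below 0.07 rad and angle between the y axis of knuckle0_center and the y axis of jig, either way round below 0.12 rad) or (horizontal distance between knuckle0_center and bay1 below 0.005 m and z of knuckle0_center in the frame of jig below 0.0345 m and angle between the z axis of knuckle0_center and the z axis of jig, either way round below 0.07 rad and angle between the y axis of knuckle0_center and the y axis of jig, either way round below 0.12 rad) or (horizontal distance between knuckle0_center and bay2 below 0.005 m and z of knuckle0_center in the frame of jig below 0.0345 m and angle between the z axis of knuckle0_center and the z axis of jig, either way round below 0.07 rad and angle between the y axis of knuckle0_center and the y axis of jig, either way round below 0.12 rad) or (horizontal distance between knuckle0_center and bay3 below 0.005 m and z of knuckle0_center in the frame of jig below 0.0345 m and angle between the z axis of knuckle0_center and the z axis of jig, either way round below 0.07 rad and angle between the y axis of knuckle0_center and the y axis of jig, either way round below 0.12 rad)) and ((horizontal distance between knuckle1_center and bay0 below 0.005 m and z of knuckle1_center in the frame of jig below 0.0345 m and angle between the z axis of knuckle1_center and the z axis of jig, either way round below 0.07 rad and angle between the y axis of knuckle1_center and the y axis of jig, either way round below 0.12 rad) or (horizontal distance between knuckle1_center and bay1 below 0.005 m and z of knuckle1_center in the frame of jig below 0.0345 m and angle between the z axis of knuckle1_center and the z axis of jig, either way round below 0.07 rad and angle between the y axis of knuckle1_center and the y axis of jig, either way round below 0.12 rad) or (horizontal distance between knuckle1_center and bay2 below 0.005 m and z of knuckle1_center in the frame of jig below 0.0345 m and angle between the z axis of knuckle1_center and the z axis of jig, either way round below 0.07 rad and angle between the y axis of knuckle1_center and the y axis of jig, either way round below 0.12 rad) or (horizontal distance between knuckle1_center and bay3 below 0.005 m and z of knuckle1_center in the frame of jig below 0.0345 m and angle between the z axis of knuckle1_center and the z axis of jig, either way round below 0.07 rad and angle between the y axis of knuckle1_center and the y axis of jig, either way round below 0.12 rad)) and ((horizontal distance between knuckle2_center and bay0 below 0.005 m and z of knuckle2_center in the frame of jig below 0.0345 m and angle between the z axis of knuckle2_center and the z axis of jig, either way round below 0.07 rad and angle between the y axis of knuckle2_center and the y axis of jig, either way round below 0.12 rad) or (horizontal distance between knuckle2_center and bay1 below 0.005 m and z of knuckle2_center in the frame of jig below 0.0345 m and angle between the z axis of knuckle2_center and the z axis of jig, either way round below 0.07 rad and angle between the y axis of knuckle2_center and the y axis of jig, either way round below 0.12 rad) or (horizontal distance between knuckle2_center and bay2 below 0.005 m and z of knuckle2_center in the frame of jig below 0.0345 m and angle between the z axis of knuckle2_center and the z axis of jig, either way round below 0.07 rad and angle between the y axis of knuckle2_center and the y axis of jig, either way round below 0.12 rad) or (horizontal distance between knuckle2_center and bay3 below 0.005 m and z of knuckle2_center in the frame of jig below 0.0345 m and angle between the z axis of knuckle2_center and the z axis of jig, either way round below 0.07 rad and angle between the y axis of knuckle2_center and the y axis of jig, either way round below 0.12 rad)) and ((horizontal distance between knuckle3_center and bay0 below 0.005 m and z of knuckle3_center in the frame of jig below 0.0345 m and angle between the z axis of knuckle3_center and the z axis of jig, either way round below 0.07 rad and angle between the y axis of knuckle3_center and the y axis of jig, either way round below 0.12 rad) or (horizontal distance between knuckle3_center and bay1 below 0.005 m and z of knuckle3_center in the frame of jig below 0.0345 m and angle between the z axis of knuckle3_center and the z axis of jig, either way round below 0.07 rad and angle between the y axis of knuckle3_center and the y axis of jig, either way round below 0.12 rad) or (horizontal distance between knuckle3_center and bay2 below 0.005 m and z of knuckle3_center in the frame of jig below 0.0345 m and angle between the z axis of knuckle3_center and the z axis of jig, either way round below 0.07 rad and angle between the y axis of knuckle3_center and the y axis of jig, either way round below 0.12 rad) or (horizontal distance between knuckle3_center and bay3 below 0.005 m and z of knuckle3_center in the frame of jig below 0.0345 m and angle between the z axis of knuckle3_center and the z axis of jig, either way round below 0.07 rad and angle between the y axis of knuckle3_center and the y axis of jig, either way round below 0.12 rad)) and horizontal distance between keeper_center and slot above 0.05 m), for 0.2 s.
2. the alignment bar is through both lugs and home (y of bar_tip in the frame of jig above 0.103 m and x of bar_tip in the frame of jig between -0.007 and 0.007 m and z of bar_tip in the frame of jig between 0.035 and 0.049 m and angle between the y axis of bar and the y axis of jig, either way round below 0.07 rad), for 0.2 s.
3. the keeper is fully home in its slot (horizontal distance between keeper_center and slot below 0.005 m and z of keeper_center in the frame of jig below 0.0365 m and angle between the z axis of keeper_center and the z axis of jig, either way round below 0.07 rad and angle between the y axis of keeper_center and the y axis of jig, either way round below 0.12 rad), for 0.2 s.
At the end, for the whole second after the job is handed in: Each block present is in a bay and the keeper in its slot (centre within 5 mm, foot within 2.5 mm of the floor, upright); the bar passes through both lugs, handle within 7 mm of the near lug, at rest (all of step 2 and all of step 3 and ((horizontal distance between knuckle0_center and bay0 below 0.005 m and z of knuckle0_center in the frame of jig below 0.0345 m and angle between the z axis of knuckle0_center and the z axis of jig, either way round below 0.07 rad and angle between the y axis of knuckle0_center and the y axis of jig, either way round below 0.12 rad) or (horizontal distance between knuckle0_center and bay1 below 0.005 m and z of knuckle0_center in the frame of jig below 0.0345 m and angle between the z axis of knuckle0_center and the z axis of jig, either way round below 0.07 rad and angle between the y axis of knuckle0_center and the y axis of jig, either way round below 0.12 rad) or (horizontal distance between knuckle0_center and bay2 below 0.005 m and z of knuckle0_center in the frame of jig below 0.0345 m and angle between the z axis of knuckle0_center and the z axis of jig, either way round below 0.07 rad and angle between the y axis of knuckle0_center and the y axis of jig, either way round below 0.12 rad) or (horizontal distance between knuckle0_center and bay3 below 0.005 m and z of knuckle0_center in the frame of jig below 0.0345 m and angle between the z axis of knuckle0_center and the z axis of jig, either way round below 0.07 rad and angle between the y axis of knuckle0_center and the y axis of jig, either way round below 0.12 rad)) and ((horizontal distance between knuckle1_center and bay0 below 0.005 m and z of knuckle1_center in the frame of jig below 0.0345 m and angle between the z axis of knuckle1_center and the z axis of jig, either way round below 0.07 rad and angle between the y axis of knuckle1_center and the y axis of jig, either way round below 0.12 rad) or (horizontal distance between knuckle1_center and bay1 below 0.005 m and z of knuckle1_center in the frame of jig below 0.0345 m and angle between the z axis of knuckle1_center and the z axis of jig, either way round below 0.07 rad and angle between the y axis of knuckle1_center and the y axis of jig, either way round below 0.12 rad) or (horizontal distance between knuckle1_center and bay2 below 0.005 m and z of knuckle1_center in the frame of jig below 0.0345 m and angle between the z axis of knuckle1_center and the z axis of jig, either way round below 0.07 rad and angle between the y axis of knuckle1_center and the y axis of jig, either way round below 0.12 rad) or (horizontal distance between knuckle1_center and bay3 below 0.005 m and z of knuckle1_center in the frame of jig below 0.0345 m and angle between the z axis of knuckle1_center and the z axis of jig, either way round below 0.07 rad and angle between the y axis of knuckle1_center and the y axis of jig, either way round below 0.12 rad)) and ((horizontal distance between knuckle2_center and bay0 below 0.005 m and z of knuckle2_center in the frame of jig below 0.0345 m and angle between the z axis of knuckle2_center and the z axis of jig, either way round below 0.07 rad and angle between the y axis of knuckle2_center and the y axis of jig, either way round below 0.12 rad) or (horizontal distance between knuckle2_center and bay1 below 0.005 m and z of knuckle2_center in the frame of jig below 0.0345 m and angle between the z axis of knuckle2_center and the z axis of jig, either way round below 0.07 rad and angle between the y axis of knuckle2_center and the y axis of jig, either way round below 0.12 rad) or (horizontal distance between knuckle2_center and bay2 below 0.005 m and z of knuckle2_center in the frame of jig below 0.0345 m and angle between the z axis of knuckle2_center and the z axis of jig, either way round below 0.07 rad and angle between the y axis of knuckle2_center and the y axis of jig, either way round below 0.12 rad) or (horizontal distance between knuckle2_center and bay3 below 0.005 m and z of knuckle2_center in the frame of jig below 0.0345 m and angle between the z axis of knuckle2_center and the z axis of jig, either way round below 0.07 rad and angle between the y axis of knuckle2_center and the y axis of jig, either way round below 0.12 rad)) and ((horizontal distance between knuckle3_center and bay0 below 0.005 m and z of knuckle3_center in the frame of jig below 0.0345 m and angle between the z axis of knuckle3_center and the z axis of jig, either way round below 0.07 rad and angle between the y axis of knuckle3_center and the y axis of jig, either way round below 0.12 rad) or (horizontal distance between knuckle3_center and bay1 below 0.005 m and z of knuckle3_center in the frame of jig below 0.0345 m and angle between the z axis of knuckle3_center and the z axis of jig, either way round below 0.07 rad and angle between the y axis of knuckle3_center and the y axis of jig, either way round below 0.12 rad) or (horizontal distance between knuckle3_center and bay2 below 0.005 m and z of knuckle3_center in the frame of jig below 0.0345 m and angle between the z axis of knuckle3_center and the z axis of jig, either way round below 0.07 rad and angle between the y axis of knuckle3_center and the y axis of jig, either way round below 0.12 rad) or (horizontal distance between knuckle3_center and bay3 below 0.005 m and z of knuckle3_center in the frame of jig below 0.0345 m and angle between the z axis of knuckle3_center and the z axis of jig, either way round below 0.07 rad and angle between the y axis of knuckle3_center and the y axis of jig, either way round below 0.12 rad)) and linear speed of bar below 0.02 m/s); the robot touches nothing.
It fails at once if the flux jar is tipped over (angle between flux_jar_center's own z axis and vertical above 0.6 rad).
Of knuckle0, knuckle1, knuckle2, knuckle3 only 3 to 4 are there at a start; the rules pass over those that are not, and their reading is None.
At some moment in a run one of knuckle0, knuckle1, knuckle2, knuckle3, keeper may be knocked a few centimetres aside while the robot is not near it.
Once in a run the grip may slacken for a moment while it holds something.
It also fails if it takes over 208 s, if anything falls off the work surface, if the arm or the gripper's body presses on something with over 40 N, if the wrist force passes 120 N, or if a joint passes its speed limit or range.

ROBOT

A 6-joint arm with a two-finger parallel gripper is mounted at the origin on the work surface. World frame = base frame: x ahead of the robot, y to its left, z up, the work surface at z = 0. Lengths are in m, angles in rad, forces in N, time in s.
With the tool pointing down it reaches from about 0.3 to 0.875 m from the base axis. Payload 6.4 kg.
Tool frame: the origin (TCP) lies midway between the tips of the shut fingers; the grasp point (between the pads) lies 19 mm behind it (grasp_offset is the distance from the TCP to the grasp point, in m); z points along the fingers, y is the line along which they close (so a half turn about z gives the same grasp; the last joint's range is limited). The gripper opens to 85 mm and grips with 20 to 120 N. Pads are 22 mm wide; open, the fingers measure 114 mm over their backs; the gripper's body (76 mm by 85 mm) begins 54 mm behind the grasp point. The pads swing forward as they close: fully open they stand 13 mm farther back than shut.
Start: joints at [1.069, 0.181, 1.607, -0, 1.354, -0.206], TCP at [0.168, 0.55, 0.231] pointing down, gripper open.
Joint ranges: [-2.99, 2.99], [-0.89, 2.07], [0.3, 2.58], [-1.14, 4.28], [0, 2.63], [-3.12, 3.12]. Speed limits (rad/s): [2.57, 2.57, 3.01, 3.14, 3.14, 3.14].

INTERFACE

Orientations are given as a unit quaternion [w, x, y, z].
In Python, from bench import * gives the robot as it stands. The module is installed in compiled form; this text tells all that it offers.
- The arm moves only by the tool servo_tool, never from a script. Its argument "commands" is text: rows parted by semicolons, each of 7 numbers parted by spaces: the turn, a rotation vector about the tool's x, y, z in rad, then the shift along the tool's x, y, z in mm, then the opening, from 0 (shut) to 1 (fully open). In form: wx wy wz dx dy dz claw; .... A call has 1 to 5 rows; each row shifts and turns the commanded pose from where the row before left it, along the tool's axes as they then stand; what a row does not reach is not made up. A row lasts 1/8 s, in which the tool goes at most 62.5 mm and 10.7 degrees, less where a joint would pass 70% of its speed; a pose out of reach is approached as far as the arm can. A call with a gripper value outside its range is refused whole. The fingers move at their own pace and stop on an object; the grip force is fixed at half the most. Time passes only in rows, so rows that do not move let the fingers close. It gives the time, the measured TCP pose, the force, the opening and the grip force at its end, in the units of the state.
- get_obs(): the state, without advancing time (a new reading comes with each control period).
- camera(name): name is "scene" or "top"; returns the picture (480x640x3 uint8, blue, green, red); there is no depth.
- calibration(name): a dict with "fx", "fy", "cx", "cy" (pixels), "k1" (the pictures are not rectified: a ray, as slopes to the right and down, at radius r is drawn at 1 + k1 r^2 times it, then the intrinsics apply), "R" (3x3) and "t" (3): a world point X has camera coordinates R X + t. Camera axes: x right, y down, z forward; pixel columns grow to the right and rows downward; lengths in m; the calibration is good to about 2 mm. A picture is of the moment at which its call begins. calibration takes no time and is no camera call.
- hand_in(): hands the job in; it is judged then, once.
The state is a dict: "time_s": time; "q": joint angles; "dq": joint speeds; "joint_efforts": joint torques, N m; "eef_pos": TCP position; "eef_rot": TCP orientation; "wrist_force": force on the tool from outside, world axes, zero at the start; "torque": the same for the moment, N m; "opening": opening from 0.0 (shut) to 1.0 (fully open); "grasp_force": force on a finger pad.
Only numpy, scipy, OpenCV 4.12 (cv2) and the standard library are available. Lean on these libraries where they do the work, as an engineer would, in place of code of your own. Each camera call takes 0.05 s, during which the arm holds its last target. There are 200 camera calls.

## Working session

There is one attempt and no reset: what is moved stays moved. The work goes in short steps, Python scripts to look and compute and a tool call to move; the robot and the scene stay as the last step left them, time stands still between calls to the robot, and variables do not carry over. Pictures are saved under pics/ and viewed, at most 18 in all, crops included, and the job is handed in when it is done.

Besides the shell and the picture viewer there is one more tool, called after "Emit:" by a JSON object that holds its "api" and its "payload". servo_tool: Moves the arm, as the interface text tells. Its arguments: {"type":"object","properties":{"commands":{"type":"string"}},"required":["commands"]}

```bash
mkdir -p pics; cat > h.py <<'E'
from bench import *
import numpy as np, cv2
def snap(n,f=None):
    im=camera(n)
    if f: cv2.imwrite('pics/'+f,im)
    return im
def ray(n,u,v):
    c=calibration(n); K=np.array([[c['fx'],0,c['cx']],[0,c['fy'],c['cy']],[0,0,1]])
    x,y=(u-c['cx'])/c['fx'],(v-c['cy'])/c['fy']
    xd=np.array([x,y]); p=xd.copy()
    for _ in range(20): p=xd/(1+c['k1']*(p@p))
    R=np.array(c['R']);t=np.array(c['t'])
    return -R.T@t, R.T@np.array([p[0],p[1],1])
def onz(n,u,v,z):
    o,d=ray(n,u,v); return o+d*(z-o[2])/d[2]
def proj(n,X):
    c=calibration(n); P=np.array(c['R'])@np.array(X)+np.array(c['t']); s=P[:2]/P[2]; s=s*(1+c['k1']*(s@s))
    return np.array([c['fx']*s[0]+c['cx'],c['fy']*s[1]+c['cy']])
E
python3 - <<'E'
from h import *
for n in('scene','top'):
    snap(n,n+'0.png'); c=calibration(n); print(n,c['fx'],c['k1'],(-np.array(c['R']).T@np.array(c['t'])).round(3),np.array(c['R']).round(2).tolist())
o=get_obs();print(o)
E
```

```text
scene 600.0361943571148 -0.14757386670477354 [ 1.209 -0.598  0.948] [[0.77, 0.64, 0.0], [0.46, -0.55, -0.69], [-0.44, 0.53, -0.72]]
top 613.4354591936418 -0.03988447643809622 [0.511 0.074 1.451] [[0.03, -1.0, 0.02], [-0.99, -0.03, -0.11], [0.11, -0.02, -0.99]]
{'time_s': 0.1, 'q': array([ 1.06868936e+00,  1.81434303e-01,  1.60789955e+00, -2.29069891e-05,
        1.35378418e+00, -2.06282972e-01]), 'dq': array([ 0.00131362, -0.00170932, -0.00242404,  0.00119142, -0.00113284,
        0.00307623]), 'joint_efforts': array([ 1.61958211e-03, -4.45873654e+01, -3.52242959e+01, -9.94784773e-05,
        4.05654166e-03, -2.42152095e-05]), 'eef_pos': array([0.16737064, 0.54959398, 0.23049657]), 'eef_rot': array([-2.54038512e-04,  1.47370761e-01,  9.89081027e-01, -7.19223827e-04]), 'wrist_force': array([-0.59414596, -0.82766869, -0.76912835]), 'torque': array([-0.00354654, -0.06309999,  0.01191349]), 'grasp_force': 0.0, 'opening': 0.9987144963115492}
```

View pics/scene0.png

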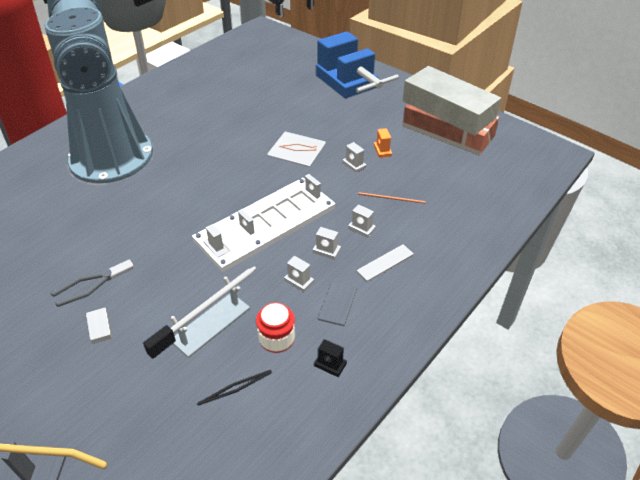

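View pics/top0.png

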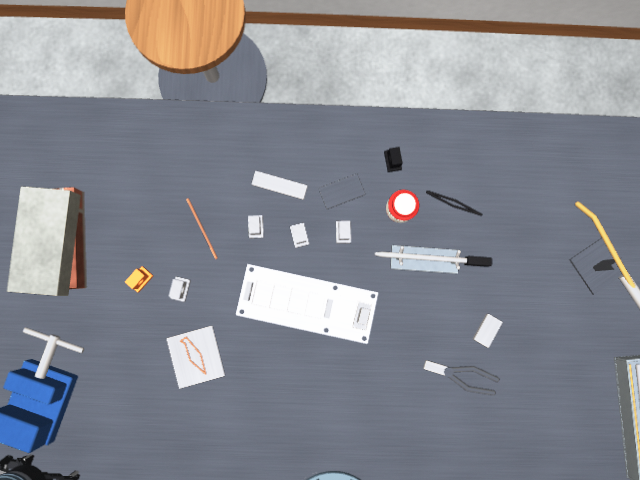

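```bash
python3 - <<'E'
import cv2,numpy as np
a=cv2.imread('pics/top0.png')[205:350,165:395]
b=cv2.imread('pics/scene0.png')[140:300,190:400]
cv2.imwrite('pics/c0.png',np.vstack([cv2.resize(a,(460*7//5,290),interpolation=3)[:, :], cv2.resize(b,(644,300),interpolation=3)]))
E
python3 - <<'E'
import cv2
im=cv2.imread('pics/top0.png')[205:350,165:395]
cv2.imwrite('pics/c1.png',cv2.resize(im,(800,504),interpolation=2))
im=cv2.imread('pics/scene0.png')[135:300,190:400]
cv2.imwrite('pics/c2.png',cv2.resize(im,(756,594),interpolation=2))
E
```

```text
(no output)
```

View pics/c1.png

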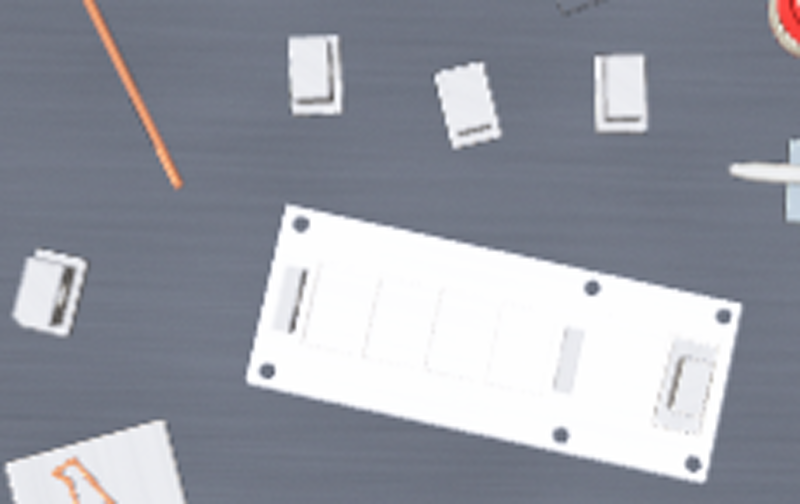

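View pics/c2.png

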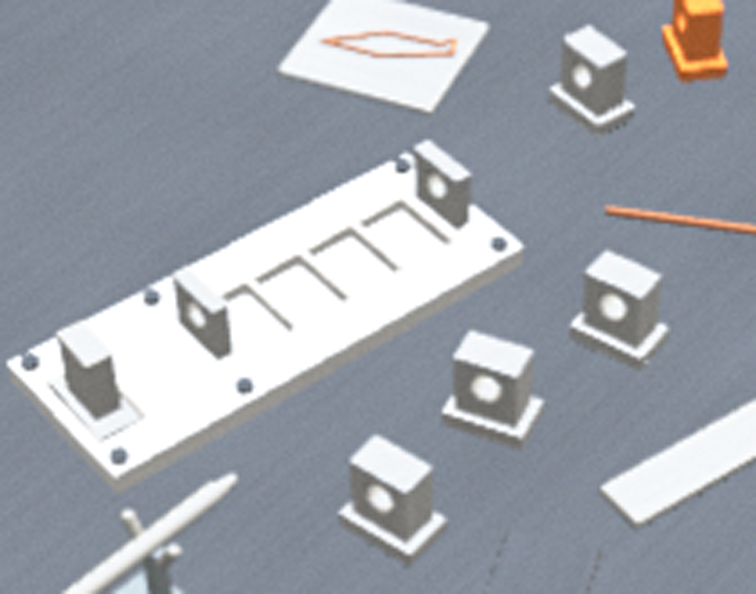

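```bash
cat >> h.py <<'E'
from scipy.spatial import ConvexHull
def rect(P):
    (c,(w,h),a)=cv2.minAreaRect(np.float32(P)*1000)
    if w>h: w,h,a=h,w,a+90
    # a+90: direction of long side h
    a=(a+90)%180
    return np.array(c)/1000,w,h,a
def blobs(im,amin=60,thr=165):
    m=(im.min(2)>thr).astype(np.uint8)
    cs,_=cv2.findContours(m,cv2.RETR_EXTERNAL,cv2.CHAIN_APPROX_NONE)
    return [c[:,0,:].astype(float) for c in cs if cv2.contourArea(c)>amin]
def wrect(n,c,z):
    return rect([onz(n,u,v,z)[:2] for u,v in c])
def jig(im):
    c=max((c for c in blobs(im,3000) if abs(c.mean(0)-[307,303]).max()<40),key=len)
    return wrect('top',c,.016)
def block_bias(n,p,a,f=(52,34),t=(40,24),zt=.056,z=.012):
    # offset of the seen rectangle's centre caused by the upright leaning outward; a: direction of long side (deg)
    r=np.deg2rad(a); ex=np.array([np.cos(r),np.sin(r)]); ey=np.array([-ex[1],ex[0]])
    Q=[]
    for (w,h),zz in((f,.012),(f,0.),(t,zt)):
        for s in(-1,1):
            for q in(-1,1):
                xy=p+ex*s*w/2000+ey*q*h/2000
                Q.append(onz(n,*proj(n,[*xy,zz]),z)[:2])
    Q=np.array(Q)
    i=ex*(ex@ (Q.T)).max(); 
    lo,hi=(Q@ex).min(),(Q@ex).max(); l2,h2=(Q@ey).min(),(Q@ey).max()
    return ex*(lo+hi)/2+ey*(l2+h2)/2-p,hi-lo,h2-l2
def blocks(im,keep=False):
    out=[]
    for c in blobs(im,120):
        p,w,h,a=wrect('top',c,.012)
        if 28<w<52 and 42<h<70:
            b,H,W=block_bias('top',p,a)
            out.append((c.mean(0).round(),(p-b).round(4),round(a,1),round(w,1),round(h,1),round(W*1000,1),round(H*1000,1)))
    return out
E
python3 - <<'E'
from h import *
im=cv2.imread('pics/top0.png')
print('jig',jig(im))
for b in blocks(im): print(*b)
print(im[300,290],im[300,180],im[230,230], im[316,361])
E
```

```text
jig (array([0.48978763, 0.07397765]), 122.7175064086914, 313.6854553222656, 79.38195037841797)Traceback (most recent call last):
  File "<stdin>", line 4, in <module>
  File "h.py", line 51, in blocks
    p,w,h,a=wrect('top',c,.012)
            ~~~~~^^^^^^^^^^^^^^
  File "h.py", line 31, in wrect
    return rect([onz(n,u,v,z)[:2] for u,v in c])
                 ~~~^^^^^^^^^
  File "h.py", line 15, in onz
    o,d=ray(n,u,v); return o+d*(z-o[2])/d[2]
        ~~~^^^^^^^
  File "h.py", line 8, in ray
    c=calibration(n); K=np.array([[c['fx'],0,c['cx']],[0,c['fy'],c['cy']],[0,0,1]])
ValueError: time passes only in moves, steps and waits
```

```bash
sed -i 's/^import numpy as np, cv2/import numpy as np, cv2, os, pickle\n_cal={n:calibration(n) for n in ("scene","top")} if not os.path.exists("cal.pkl") else pickle.load(open("cal.pkl","rb"))\nif not os.path.exists("cal.pkl"): pickle.dump(_cal,open("cal.pkl","wb"))\ndef calibration(n): return _cal[n]/' h.py
python3 - <<'E'
from h import *
im=cv2.imread('pics/top0.png')
print('jig',jig(im))
for b in blocks(im): print(*b)
print(im[300,290],im[300,180],im[230,230], im[316,361])
# bolts in jig: dark dots inside plate
E
```

```text
jig (array([0.48978763, 0.07397765]), 122.7175064086914, 313.6854553222656, 79.38195037841797)
[488. 330.] [ 0.4404 -0.3495] 151.2 40.7 69.7 45.5 53.0
[179. 288.] [0.5149 0.3724] 167.9 40.0 52.1 40.9 52.3
[299. 235.] [0.6502 0.0975] 15.9 33.2 52.8 34.0 52.9
[343. 232.] [ 0.6612 -0.0066] 1.5 33.1 50.0 34.6 53.0
[255. 226.] [0.6677 0.202 ] 2.4 33.0 52.4 34.9 53.1
[404. 204.] [ 0.7312 -0.1511] 155.0 49.9 50.9 34.8 58.2
[253 252 252] [215 208 207] [133 119 114] [241 237 236]
```

```bash
cat >> h.py <<'E'
from scipy.spatial.transform import Rotation as Rt
J0=np.array([.4979,.1172]); JA=np.deg2rad(79.4)
def jw(x,y,J0=None):
    J0=globals()['J0'] if J0 is None else J0
    c,s=np.cos(JA),np.sin(JA); return J0+x/1000*np.array([s,-c])+y/1000*np.array([c,s])
def plan(*wps):
    """waypoints (x,y,z,closing angle deg): prints turn then shift in tool axes"""
    o=get_obs(); p=np.array(o['eef_pos']); w,x,y,z=o['eef_rot']; R=Rt.from_quat([x,y,z,w])
    print('t',round(o['time_s'],2),'p',p.round(4),'F',np.round(o['wrist_force'],1),'op',round(o['opening'],3),'gf',round(o['grasp_force'],1),'q6',round(o['q'][5],2))
    for wp in wps:
        ty=R.as_matrix()[:,1]; cur=np.arctan2(ty[1],ty[0])
        d=(np.deg2rad(wp[3])-cur+np.pi/2)%np.pi-np.pi/2
        ez=Rt.from_rotvec([0,0,d])*R
        # level: nearest exactly-down orientation
        ty=ez.as_matrix()[:,1].copy(); ty[2]=0; ty/=np.linalg.norm(ty); tz=np.array([0,0,-1.]); G=Rt.from_matrix(np.c_[np.cross(ty,tz),ty,tz])
        rv=(R.inv()*G).as_rotvec(); s=G.inv().apply(np.array(wp[:3])-p)*1000
        print('turn',rv.round(3),'shift',s.round(1)); R=G; p=np.array(wp[:3])
E
python3 - <<'E'
from h import *
for u,v in((192.2,235.8),(222.8,267.8),(335,202.5),(302.5,178)): print(onz('scene',u,v,.016)[:2].round(4))
for x,y in((-60,-200),(60,-200),(60,112),(-60,112)): print(jw(x,y).round(4))
k=jw(0,-175); print(k,k@[1,0])
plan((*k,.2,79.4-90),(*k,.026,-10.6))
E
```

```text
[ 0.4056 -0.0665]
[ 0.5257 -0.0883]
[0.5781 0.2196]
[0.4626 0.238 ]
[ 0.4021 -0.0683]
[ 0.5201 -0.0904]
[0.5775 0.2163]
[0.4595 0.2383]
[ 0.46570851 -0.05481369] 0.465708513642774
t 0.1 p [0.1674 0.5496 0.2305] F [-0.6 -0.8 -0.8] op 0.999 gf 0.0 q6 -0.21
turn [-1.00e-03  1.00e-03  1.46e+00] shift [-539.2  404.4   30.5]
turn [0. 0. 0.] shift [  0.   0. 174.]
```

Emit:
{"api": "servo_tool", "payload": {"commands": "0 0 0.18 0 0 0 1; 0 0 0.18 0 0 0 1; 0 0 0.18 0 0 0 1; 0 0 0.18 0 0 0 1; 0 0 0.18 0 0 0 1"}}

```text
time_s: 0.72
eef_pos: [0.1674, 0.5497, 0.2307]
eef_rot: [0.0, 0.565, 0.825, -0.001]
wrist_force: [-0.3, -0.3, -0.1]
opening: 0.999
grasp_force: 0.0
```

Emit:
{"api": "servo_tool", "payload": {"commands": "0 0 0.18 0 0 0 1; 0 0 0.18 0 0 0 1; 0 0 0.18 0 0 0 1; 0 0 0 0 0 0 1; 0 0 0 -38 28 0 1"}}

```text
time_s: 1.35
eef_pos: [0.1884, 0.5087, 0.2309]
eef_rot: [-0.0, 0.761, 0.649, -0.0]
wrist_force: [1.2, -0.2, -0.1]
opening: 0.998
grasp_force: 0.0
```

Emit:
{"api": "servo_tool", "payload": {"commands": "0 0 0 -38 28.5 2 1; 0 0 0 -38 28.5 2 1; 0 0 0 -38 28.5 2 1; 0 0 0 -38 28.5 2 1; 0 0 0 -38 28.5 2 1"}}

```text
time_s: 1.98
eef_pos: [0.2987, 0.2958, 0.2212]
eef_rot: [0.0, 0.761, 0.648, 0.0]
wrist_force: [0.1, 0.3, -0.4]
opening: 1.001
grasp_force: 0.0
```

Emit:
{"api": "servo_tool", "payload": {"commands": "0 0 0 -38 28.5 2 1; 0 0 0 -38 28.5 2 1; 0 0 0 -38 28.5 2 1; 0 0 0 -38 28.5 2 1; 0 0 0 -38 28.5 2 1"}}

```text
time_s: 2.6
eef_pos: [0.4082, 0.0848, 0.2113]
eef_rot: [0.0, 0.762, 0.648, 0.0]
wrist_force: [0.3, 1.1, 0.3]
opening: 0.998
grasp_force: 0.0
```

Emit:
{"api": "servo_tool", "payload": {"commands": "0 0 0 -38 28.5 2 1; 0 0 0 -38 28.5 2 1; 0 0 0 0 0 0 1; 0 0 0 0 0 0 1"}}

```text
time_s: 3.1
eef_pos: [0.4509, 0.0023, 0.2069]
eef_rot: [-0.001, 0.762, 0.647, -0.0]
wrist_force: [0.3, 0.5, -0.0]
opening: 1.001
grasp_force: 0.0
```

```bash
python3 - <<'E'
from h import *
k=jw(0,-175)
plan((*k,.2,-10.6),(*k,.026,-10.6))
snap('scene','s1.png'); snap('top','t1.png')
a=cv2.imread('pics/scene0.png').astype(int)-cv2.imread('pics/s1.png')
E
python3 - <<'E'
import cv2
im=cv2.imread('pics/s1.png')[80:320,130:430]
cv2.imwrite('pics/s1c.png',cv2.resize(im,(750,600),interpolation=2))
E
```

```text
t 3.1 p [0.4509 0.0023 0.2069] F [ 0.3  0.5 -0. ] op 1.001 gf 0.0 q6 -0.1
turn [-0.001 -0.     0.022] shift [-53.5  25.1   6.9]
turn [0. 0. 0.] shift [  0.   0. 174.]
```

View pics/s1c.png

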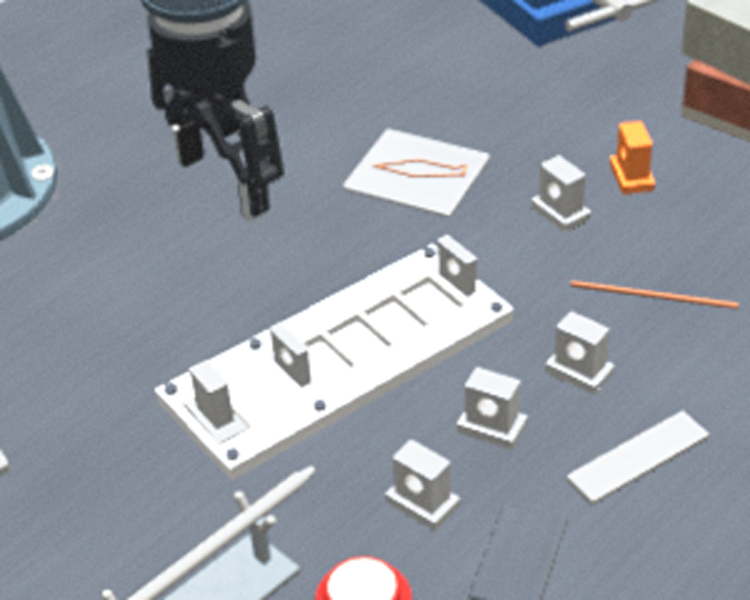

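Emit:
{"api": "servo_tool", "payload": {"commands": "0 0 0.022 0 0 0 1; 0 0 0 -52.4 26.5 7 1; 0 0 0 0 0 40 1; 0 0 0 0 0 45 1; 0 0 0 0 0 45 1"}}

```text
time_s: 3.82
eef_pos: [0.4679, -0.0539, 0.0695]
eef_rot: [0.001, 0.77, 0.638, 0.0]
wrist_force: [1.0, 0.5, -0.1]
opening: 0.998
grasp_force: 0.0
```

Emit:
{"api": "servo_tool", "payload": {"commands": "0 0 0 0 0 34 1; 0 0 0 0 0 10 1; 0 0 0 0 0 0 1; 0 0 0 0 0 0 0.1; 0 0 0 0 0 0 0.1"}}

```text
time_s: 4.45
eef_pos: [0.4689, -0.0548, 0.0277]
eef_rot: [0.001, 0.77, 0.638, 0.001]
wrist_force: [0.1, -0.0, -0.3]
opening: 0.604
grasp_force: 0.0
```

Emit:
{"api": "servo_tool", "payload": {"commands": "0 0 0 0 0 0 0.1; 0 0 0 0 0 0 0.1; 0 0 0 0 0 0 0.1; 0 0 0 0 0 0 0.1; 0 0 0 0 0 0 0.1"}}

```text
time_s: 5.08
eef_pos: [0.4681, -0.0547, 0.0273]
eef_rot: [0.0, 0.77, 0.638, 0.0]
wrist_force: [-3.0, 0.1, 8.1]
opening: 0.413
grasp_force: 60.1
```

```bash
python3 - <<'E'
from h import *
plan((*jw(0,-175),.026,-10.6)); print(get_obs()['torque'].round(2))
E
```

```text
t 5.08 p [ 0.4681 -0.0547  0.0273] F [-3.   0.1  8.1] op 0.413 gf 60.1 q6 -0.18
turn [ 0.001  0.    -0.002] shift [-0.6 -2.3  1.3]
[0.05 0.38 0.01]
```

Emit:
{"api": "servo_tool", "payload": {"commands": "0 0 0 0 0 -10 0.1; 0 0 0 0 0 -20 0.1; 0 0 0 0 0 -40 0.1; 0 0 0 0 0 -10 0.1; 0 0 0 0 0 0 0.1"}}

```text
time_s: 5.7
eef_pos: [0.468, -0.0545, 0.1066]
eef_rot: [0.001, 0.77, 0.638, 0.0]
wrist_force: [-0.7, 0.8, -4.1]
opening: 0.416
grasp_force: 60.8
```

```bash
python3 - <<'E'
from h import *
plan((*jw(0,-175),.026,-10.6))
im=snap('scene'); cv2.imwrite('pics/s2.png',cv2.resize(im[80:320,130:430],(750,600),interpolation=2))
E
```

```text
t 5.7 p [ 0.468  -0.0545  0.1066] F [-0.7  0.8 -4.1] op 0.416 gf 60.8 q6 -0.18
turn [ 0.001  0.    -0.002] shift [-0.7 -2.2 80.6]
```

Emit:
{"api": "servo_tool", "payload": {"commands": "0 0 0 8 -38 0 0.1; 0 0 0 8 -38 0 0.1; 0 0 0 8 -38 0 0.1; 0 0 0 0 0 30 0.1; 0 0 0 0 0 30 0.1"}}

```text
time_s: 6.38
eef_pos: [0.3594, -0.0093, 0.045]
eef_rot: [0.0, 0.77, 0.638, 0.0]
wrist_force: [0.4, 0.5, -3.6]
opening: 0.41
grasp_force: 61.5
```

Emit:
{"api": "servo_tool", "payload": {"commands": "0 0 0 0 0 16 0.1; 0 0 0 0 0 5 0.1; 0 0 0 0 0 0 0.1; 0 0 0 0 0 0 0.1"}}

```text
time_s: 6.88
eef_pos: [0.3604, -0.0098, 0.0254]
eef_rot: [0.0, 0.77, 0.638, 0.0]
wrist_force: [-0.2, 0.5, -3.7]
opening: 0.41
grasp_force: 61.3
```

View pics/s2.png

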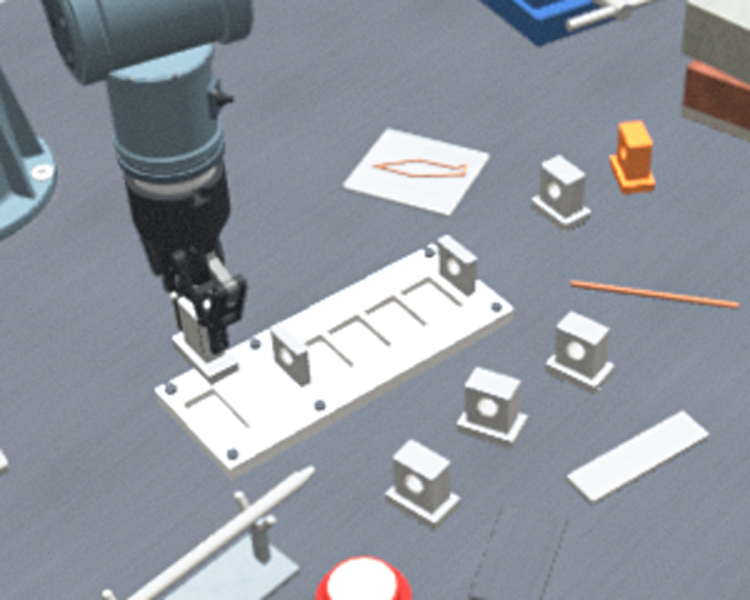

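Emit:
{"api": "servo_tool", "payload": {"commands": "0 0 0 0 0 2 0.1; 0 0 0 0 0 0 0.1; 0 0 0 0 0 0 1; 0 0 0 0 0 0 1; 0 0 0 0 0 0 1"}}

```text
time_s: 7.5
eef_pos: [0.3604, -0.0097, 0.0235]
eef_rot: [0.0, 0.77, 0.638, 0.0]
wrist_force: [0.6, -0.4, 0.4]
opening: 0.997
grasp_force: 0.0
```

```bash
sed -i 's/^J0=.*; JA/J0=np.array([.5003,.1179]); JA/' h.py; python3 - <<'E'
from h import *
A=(.6526,.0985)
plan((.36,-.0098,.16,-10.6),(*A,.16,105.9),(*A,.026,105.9),(*A,.026,15.9),(*jw(0,-63),.1,-10.6))
E
```

```text
t 7.5 p [ 0.3604 -0.0097  0.0235] F [ 0.6 -0.4  0.4] op 0.997 gf 0.0 q6 -0.17
turn [ 0.     0.    -0.002] shift [-1.000e-01 -4.000e-01 -1.365e+02]
turn [0.    0.    1.108] shift [311.1 -24.    0. ]
turn [0. 0. 0.] shift [  0.   0. 134.]
turn [0.    0.    1.571] shift [0. 0. 0.]
turn [-0.    -0.     0.463] shift [ 71.9 153.3 -74. ]
```

Emit:
{"api": "servo_tool", "payload": {"commands": "0 0 0 0 0 -45 1; 0 0 0 0 0 -45 1; 0 0 0 0 0 -46 1; 0 0 0.18 0 0 0 1; 0 0 0.18 0 0 0 1"}}

```text
time_s: 8.12
eef_pos: [0.3607, -0.0098, 0.1602]
eef_rot: [0.001, 0.873, 0.487, 0.001]
wrist_force: [-0.1, 0.1, -0.2]
opening: 0.998
grasp_force: 0.0
```

Emit:
{"api": "servo_tool", "payload": {"commands": "0 0 0.18 0 0 0 1; 0 0 0.18 0 0 0 1; 0 0 0.18 0 0 0 1; 0 0 0.18 0 0 0 1; 0 0 0.028 0 0 0 1"}}

```text
time_s: 8.75
eef_pos: [0.3601, -0.0096, 0.1593]
eef_rot: [0.0, 0.99, 0.138, 0.0]
wrist_force: [-0.4, 0.5, -0.2]
opening: 1.0
grasp_force: 0.0
```

Emit:
{"api": "servo_tool", "payload": {"commands": "0 0 0 60 -4 0 1; 0 0 0 60 -5 0 1; 0 0 0 60 -5 0 1; 0 0 0 60 -5 0 1; 0 0 0 60 -5 0 1"}}

```text
time_s: 9.38
eef_pos: [0.644, 0.096, 0.1588]
eef_rot: [0.0, 0.99, 0.139, -0.0]
wrist_force: [-0.1, -0.1, 1.3]
opening: 1.002
grasp_force: 0.0
```

Emit:
{"api": "servo_tool", "payload": {"commands": "0 0 0 11 0 0 1; 0 0 0 0 0 0 1; 0 0 0 0 0 0 1"}}

```text
time_s: 9.75
eef_pos: [0.6517, 0.0977, 0.1593]
eef_rot: [0.0, 0.99, 0.138, -0.001]
wrist_force: [0.0, 0.1, -0.1]
opening: 1.0
grasp_force: 0.0
```

```bash
python3 - <<'E'
from h import *
A=(.6526,.0985)
plan((*A,.16,105.9),(*A,.026,105.9))
im=snap('scene'); cv2.imwrite('pics/s3.png',cv2.resize(im[80:320,130:430],(750,600),interpolation=2))
E
```

```text
t 9.75 p [0.6517 0.0977 0.1593] F [ 0.   0.1 -0.1] op 1.0 gf 0.0 q6 1.26
turn [-0.     0.001 -0.001] shift [ 1.1 -0.5 -0.7]
turn [0. 0. 0.] shift [  0.   0. 134.]
```

View pics/s3.png

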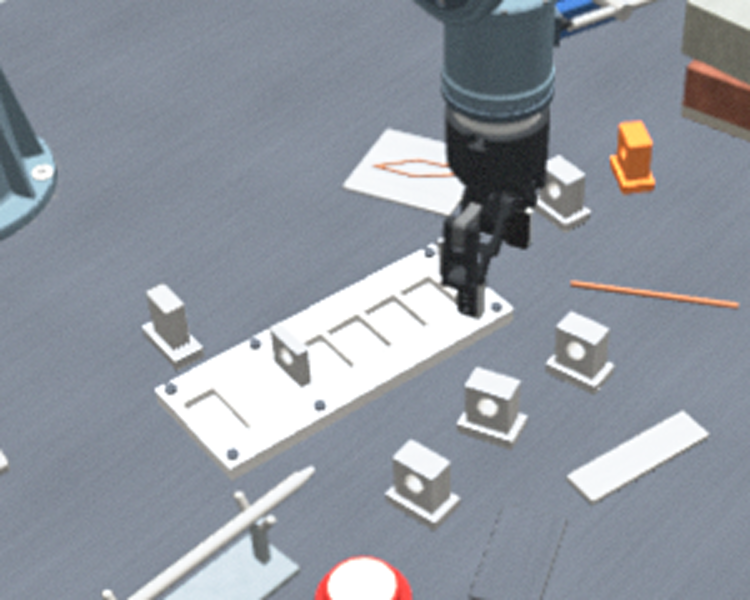

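Emit:
{"api": "servo_tool", "payload": {"commands": "0 0 0 1 -0.5 45 1; 0 0 0 0 0 45 1; 0 0 0 0 0 35 1; 0 0 0 0 0 8 1; 0 0 0 0 0 0 0.05"}}

```text
time_s: 10.42
eef_pos: [0.6538, 0.0986, 0.0272]
eef_rot: [0.0, 0.991, 0.137, 0.0]
wrist_force: [-0.1, -1.4, 0.4]
opening: 0.816
grasp_force: 0.0
```

Emit:
{"api": "servo_tool", "payload": {"commands": "0 0 0 0 0 0 0.05; 0 0 0 0 0 0 0.05; 0 0 0 0 0 0 0.05; 0 0 0 0 0 0 0.05; 0 0 0 0 0 0 0.05"}}

```text
time_s: 11.05
eef_pos: [0.6548, 0.099, 0.0279]
eef_rot: [0.0, 0.99, 0.138, 0.001]
wrist_force: [-0.4, 1.2, 6.1]
opening: 0.268
grasp_force: 59.8
```

Emit:
{"api": "servo_tool", "payload": {"commands": "0 0 0 0 0 0 1; 0 0 0 0 0 0 1; 0 0 0 0 0 0 1; 0 0 0 0 0 0 1; 0 0 -0.175 0 0 0 1"}}

```text
time_s: 11.68
eef_pos: [0.6537, 0.0989, 0.0262]
eef_rot: [-0.0, 0.974, 0.225, -0.0]
wrist_force: [-0.3, -0.2, 0.5]
opening: 0.998
grasp_force: 0.0
```

Emit:
{"api": "servo_tool", "payload": {"commands": "0 0 -0.175 0 0 0 1; 0 0 -0.175 0 0 0 1; 0 0 -0.175 0 0 0 1; 0 0 -0.175 0 0 0 1; 0 0 -0.175 0 0 0 1"}}

```text
time_s: 12.3
eef_pos: [0.6536, 0.0989, 0.0262]
eef_rot: [-0.0, 0.786, 0.618, -0.0]
wrist_force: [-0.4, 0.3, -0.0]
opening: 1.003
grasp_force: 0.0
```

Emit:
{"api": "servo_tool", "payload": {"commands": "0 0 -0.175 0 0 0 1; 0 0 -0.175 0 0 0 1; 0 0 -0.171 0 0 0 1; 0 0 0 0 0 0 1; 0 0 0 0 0 0 0.05"}}

```text
time_s: 12.92
eef_pos: [0.6537, 0.0989, 0.0262]
eef_rot: [-0.0, 0.604, 0.797, -0.0]
wrist_force: [0.1, -0.2, -1.1]
opening: 0.816
grasp_force: 0.0
```

Emit:
{"api": "servo_tool", "payload": {"commands": "0 0 0 0 0 0 0.05; 0 0 0 0 0 0 0.05; 0 0 0 0 0 0 0.05; 0 0 0 0 0 0 0.05; 0 0 0 0 0 0 0.05"}}

```text
time_s: 13.55
eef_pos: [0.6539, 0.0989, 0.0265]
eef_rot: [0.0, 0.603, 0.798, 0.0]
wrist_force: [0.2, -0.0, 2.1]
opening: 0.457
grasp_force: 62.0
```

Emit:
{"api": "servo_tool", "payload": {"commands": "0 0 0 0 0 -20 0.05; 0 0 0 0 0 -45 0.05; 0 0 0 0 0 -30 0.05; 0 0 0 0 0 0 0.05"}}

```text
time_s: 14.05
eef_pos: [0.656, 0.0989, 0.1254]
eef_rot: [0.003, 0.603, 0.798, 0.002]
wrist_force: [-1.0, -0.9, -2.9]
opening: 0.462
grasp_force: 61.7
```

```bash
python3 - <<'E'
from h import *
b=jw(0,63)
plan((*b,.12,-10.6),(*b,.045,-10.6))
E
```

```text
t 14.05 p [0.656  0.0989 0.1254] F [-1.  -0.9 -2.9] op 0.462 gf 61.7 q6 -0.31
turn [0.007 0.    0.461] shift [  53.  -156.6    5.4]
turn [0. 0. 0.] shift [ 0.  0. 75.]
```

Emit:
{"api": "servo_tool", "payload": {"commands": "0 0 0.154 0 0 0 0.05; 0 0 0.154 0 0 0 0.05; 0.004 0 0.154 0 0 0 0.05; 0 0 0 0 0 0 0.05; 0 0 0 13 -39 0 0.05"}}

```text
time_s: 14.68
eef_pos: [0.6187, 0.1176, 0.1204]
eef_rot: [-0.001, 0.769, 0.639, -0.001]
wrist_force: [0.2, 0.4, -2.3]
opening: 0.461
grasp_force: 61.8
```

Emit:
{"api": "servo_tool", "payload": {"commands": "0 0 0 13 -39 0 0.05; 0 0 0 13 -39 0 0.05; 0 0 0 13 -39 0 0.05; 0 0 0 0 0 0 0.05; 0 0 0 0 0 0 0.05"}}

```text
time_s: 15.3
eef_pos: [0.5103, 0.1788, 0.1218]
eef_rot: [-0.001, 0.769, 0.639, -0.001]
wrist_force: [-0.3, -0.2, -2.2]
opening: 0.459
grasp_force: 62.0
```

```bash
python3 - <<'E'
from h import *
b=jw(0,63)
plan((*b,.12,-10.6),(*b,.05,-10.6))
print(b, 'lug far',jw(0,94))
for x in(-22,22):
  for y in (88,100): print(proj('scene',[*jw(x,y),.058]).round(1),proj('top',[*jw(x,y),.058]).round(1))
E
```

```text
t 15.3 p [0.5103 0.1788 0.1218] F [-0.3 -0.2 -2.2] op 0.459 gf 62.0 q6 0.3
turn [-0.004  0.     0.001] shift [1.3 1.4 1.8]
turn [ 0.  0. -0.] shift [ 0.  0. 70.]
[0.51188894 0.17982493] lug far [0.51759143 0.21029592]
[304.3 176. ] [247.1 299.6]
[308.4 173.9] [242.  298.5]
[316.4 185.6] [251.5 280.5]
[320.5 183.4] [246.3 279.4]
```

Emit:
{"api": "servo_tool", "payload": {"commands": "-0.004 0 0 1.3 1.4 2 0.05; 0 0 0 0 0 30 0.05; 0 0 0 0 0 35 0.05; 0 0 0 0 0 5 0.05; 0 0 0 0 0 0 0.05"}}

```text
time_s: 15.92
eef_pos: [0.5122, 0.1796, 0.0501]
eef_rot: [0.0, 0.77, 0.638, -0.0]
wrist_force: [-0.4, 0.5, -2.5]
opening: 0.457
grasp_force: 61.7
```

Emit:
{"api": "servo_tool", "payload": {"commands": "0 0 0 0 0 2 0.05; 0 0 0 0 0 2 0.05; 0 0 0 0 0 2 0.05; 0 0 0 0 0 2 0.05; 0 0 0 0 0 0 0.05"}}

```text
time_s: 16.55
eef_pos: [0.5114, 0.1799, 0.0417]
eef_rot: [0.0, 0.77, 0.638, -0.0]
wrist_force: [-0.2, 0.4, -1.7]
opening: 0.458
grasp_force: 61.7
```

```bash
python3 - <<'E'
from h import *
b=jw(0,63)
plan((*b,.0305,-10.6)); print(get_obs()['torque'].round(2))
E
```

```text
t 16.55 p [0.5114 0.1799 0.0417] F [-0.2  0.4 -1.7] op 0.458 gf 61.7 q6 0.31
turn [-0.     0.    -0.001] shift [ 0.1  0.4 11.2]
[ 0.04  0.04 -0.07]
```

Emit:
{"api": "servo_tool", "payload": {"commands": "0 0 0 0 0 1 0.05; 0 0 0 0 0 1 0.05; 0 0 0 0 0 1 0.05; 0 0 0 0 0 0 0.05"}}

```text
time_s: 17.05
eef_pos: [0.5116, 0.1798, 0.0388]
eef_rot: [0.0, 0.77, 0.638, -0.0]
wrist_force: [-0.1, -0.8, -2.1]
opening: 0.463
grasp_force: 61.7
```

Emit:
{"api": "servo_tool", "payload": {"commands": "0 0 0 0 0 2 0.05; 0 0 0 0 0 2 0.05; 0 0 0 0 0 2 0.05; 0 0 0 0 0 1 0.05; 0 0 0 0 0 0 0.05"}}

```text
time_s: 17.68
eef_pos: [0.5115, 0.1798, 0.0318]
eef_rot: [0.0, 0.77, 0.638, -0.0]
wrist_force: [0.1, -0.3, -2.1]
opening: 0.457
grasp_force: 61.7
```

Emit:
{"api": "servo_tool", "payload": {"commands": "0 0 0 0 0 1 0.05; 0 0 0 0 0 1 0.05; 0 0 0 0 0 0 0.05"}}

```text
time_s: 18.05
eef_pos: [0.5118, 0.1798, 0.0304]
eef_rot: [0.0, 0.77, 0.638, -0.0]
wrist_force: [-2.6, -0.4, 4.9]
opening: 0.457
grasp_force: 62.7
```

```bash
python3 - <<'E'
from h import *
b=jw(0,63)
plan((*b,.0305,-10.6)); print(get_obs()['torque'].round(2))
E
```

```text
t 18.05 p [0.5118 0.1798 0.0304] F [-2.6 -0.4  4.9] op 0.457 gf 62.7 q6 0.31
turn [ 0.     0.    -0.001] shift [ 0.   0.1 -0.1]
[-0.03  0.55 -0.  ]
```

Emit:
{"api": "servo_tool", "payload": {"commands": "0 0 0 0 0 0 1; 0 0 0 0 0 0 1; 0 0 0 0 0 0 1; 0 0 0 0 0 0 1; 0 0 0 0 0 -30 1"}}

```text
time_s: 18.68
eef_pos: [0.5094, 0.1795, 0.058]
eef_rot: [-0.001, 0.77, 0.638, -0.002]
wrist_force: [-0.2, 0.2, 0.6]
opening: 1.003
grasp_force: 0.0
```

Emit:
{"api": "servo_tool", "payload": {"commands": "0 0 0 0 0 -50 1; 0 0 0 0 0 -50 1; 0 0 0 0 0 0 1"}}

```text
time_s: 19.05
eef_pos: [0.5149, 0.1803, 0.1648]
eef_rot: [0.003, 0.77, 0.638, 0.004]
wrist_force: [0.7, -0.1, -1.0]
opening: 0.997
grasp_force: 0.0
```

```bash
python3 - <<'E'
from h import *
im=snap('top')
for b in blocks(im): print(*b)
B=(.6642,-.0056);C=(.6707,.203)
plan((*B,.16,91.5),(*B,.026,91.5))
plan((*C,.16,92.4),(*C,.026,92.4))
E
```

```text
[341. 361.] [ 0.3594 -0.0101] 168.0 29.7 59.4 34.8 52.9
[488. 330.] [ 0.4404 -0.3495] 151.2 40.7 69.7 45.5 53.0
[179. 288.] [0.5148 0.3723] 168.8 39.8 52.4 40.9 52.2
[343. 232.] [ 0.6612 -0.0066] 1.5 33.1 50.0 34.6 53.0
[255. 226.] [0.6678 0.202 ] 2.3 33.0 52.3 34.9 53.1
[404. 204.] [ 0.7312 -0.1511] 155.0 49.9 50.9 34.8 58.2
t 19.1 p [0.5132 0.1801 0.1621] F [-0.3  0.5 -0.9] op 0.996 gf 0.0 q6 0.31
turn [ 0.003 -0.004  1.359] shift [146.1 189.6   2.1]
turn [0. 0. 0.] shift [  0.   0. 134.]
t 19.1 p [0.5132 0.1801 0.1621] F [-0.3  0.5 -0.9] op 0.996 gf 0.0 q6 0.31
turn [ 0.003 -0.004  1.343] shift [158.4 -16.3   2.1]
turn [0. 0. 0.] shift [  0.   0. 134.]
```

Emit:
{"api": "servo_tool", "payload": {"commands": "0.003 -0.004 0.18 0 0 0 1; 0 0 0.18 0 0 0 1; 0 0 0.18 0 0 0 1; 0 0 0.18 0 0 0 1; 0 0 0.18 0 0 0 1"}}

```text
time_s: 19.73
eef_pos: [0.5104, 0.1797, 0.1578]
eef_rot: [0.001, 0.971, 0.237, -0.004]
wrist_force: [0.8, 0.8, 0.3]
opening: 0.999
grasp_force: 0.0
```

Emit:
{"api": "servo_tool", "payload": {"commands": "0 0 0.18 0 0 0 1; 0 0 0.18 0 0 0 1; 0 0 0.083 0 0 0 1; 0 0 0 0 0 0 1; 0 0 0 40 -4 0 1"}}

```text
time_s: 20.35
eef_pos: [0.5492, 0.1856, 0.1581]
eef_rot: [0.002, 1.0, 0.022, -0.004]
wrist_force: [1.1, -0.3, 0.6]
opening: 1.001
grasp_force: 0.0
```

Emit:
{"api": "servo_tool", "payload": {"commands": "0 0 0 40 -4 0 1; 0 0 0 40 -4 0 1; 0 0 0 38 -4 0 1; 0 0 0 0 0 0 1; 0 0 0 0 0 0 1"}}

```text
time_s: 20.98
eef_pos: [0.6676, 0.2023, 0.1578]
eef_rot: [0.002, 1.0, 0.021, -0.003]
wrist_force: [-0.3, -0.0, -0.0]
opening: 1.002
grasp_force: 0.0
```

```bash
python3 - <<'E'
from h import *
C=(.6707,.203)
plan((*C,.16,92.4),(*C,.026,92.4))
E
```

```text
t 20.98 p [0.6676 0.2023 0.1578] F [-0.3 -0.  -0. ] op 1.002 gf 0.0 q6 1.65
turn [0.003 0.007 0.001] shift [ 3.1 -0.5 -2.2]
turn [0. 0. 0.] shift [  0.   0. 134.]
```

Emit:
{"api": "servo_tool", "payload": {"commands": "0.003 0.007 0 0 0 0 1; 0 0 0 3 -0.5 42 1; 0 0 0 0 0 45 1; 0 0 0 0 0 35 1; 0 0 0 0 0 9 1"}}

```text
time_s: 21.6
eef_pos: [0.6694, 0.2028, 0.0256]
eef_rot: [0.0, 1.0, 0.021, -0.001]
wrist_force: [-0.5, 0.0, 0.5]
opening: 1.0
grasp_force: 0.0
```

Emit:
{"api": "servo_tool", "payload": {"commands": "0 0 0 0 0 0 0.05; 0 0 0 0 0 0 0.05; 0 0 0 0 0 0 0.05; 0 0 0 0 0 0 0.05; 0 0 0 0 0 0 0.05"}}

```text
time_s: 22.22
eef_pos: [0.6733, 0.2032, 0.0301]
eef_rot: [-0.0, 1.0, 0.021, 0.003]
wrist_force: [-1.0, -1.3, 6.1]
opening: 0.27
grasp_force: 58.3
```

Emit:
{"api": "servo_tool", "payload": {"commands": "0 0 0 0 0 0 0.05; 0 0 0 0 0 0 1; 0 0 0 0 0 0 1; 0 0 0 0 0 0 1; 0 0 0 0 0 0 1"}}

```text
time_s: 22.85
eef_pos: [0.6721, 0.2031, 0.028]
eef_rot: [0.0, 1.0, 0.021, 0.001]
wrist_force: [-0.1, -0.6, -0.0]
opening: 1.001
grasp_force: 0.0
```

Emit:
{"api": "servo_tool", "payload": {"commands": "0 0 -0.175 0 0 0 1; 0 0 -0.175 0 0 0 1; 0 0 -0.175 0 0 0 1; 0 0 -0.175 0 0 0 1; 0 0 -0.175 0 0 0 1"}}

```text
time_s: 23.48
eef_pos: [0.6721, 0.2031, 0.0281]
eef_rot: [0.001, 0.895, 0.445, 0.001]
wrist_force: [-0.1, -1.0, -0.0]
opening: 0.998
grasp_force: 0.0
```

Emit:
{"api": "servo_tool", "payload": {"commands": "0 0 -0.175 0 0 0 1; 0 0 -0.175 0 0 0 1; 0 0 -0.175 0 0 0 1; 0 0 -0.171 0 0 0 1; 0 0 0 0 0 0 1"}}

```text
time_s: 24.1
eef_pos: [0.6721, 0.2031, 0.0281]
eef_rot: [0.001, 0.693, 0.721, 0.001]
wrist_force: [0.2, 0.6, -0.3]
opening: 1.001
grasp_force: 0.0
```

Emit:
{"api": "servo_tool", "payload": {"commands": "0 0 0 0 0 0 0.05; 0 0 0 0 0 0 0.05; 0 0 0 0 0 0 0.05; 0 0 0 0 0 0 0.05; 0 0 0 0 0 0 0.05"}}

```text
time_s: 24.72
eef_pos: [0.6723, 0.2031, 0.0284]
eef_rot: [0.001, 0.692, 0.722, 0.001]
wrist_force: [-0.5, 0.6, 1.8]
opening: 0.458
grasp_force: 62.2
```

Emit:
{"api": "servo_tool", "payload": {"commands": "0 0 0 0 0 0 0.05; 0 0 0 0 0 -20 0.05; 0 0 0 0 0 -45 0.05; 0 0 0 0 0 -30 0.05; 0 0 0 0 0 0 0.05"}}

```text
time_s: 25.35
eef_pos: [0.6743, 0.2034, 0.1276]
eef_rot: [0.003, 0.692, 0.722, 0.004]
wrist_force: [-0.0, -0.4, -2.9]
opening: 0.455
grasp_force: 61.9
```

Emit:
{"api": "servo_tool", "payload": {"commands": "0 0 0.114 0 0 0 0.05; 0 0 0.114 0 0 0 0.05; 0 0 0 0 0 0 0.05; 0 0 0 0 0 0 0.05"}}

```text
time_s: 25.85
eef_pos: [0.6713, 0.2029, 0.122]
eef_rot: [0.0, 0.769, 0.639, 0.0]
wrist_force: [-0.3, 0.7, -3.9]
opening: 0.461
grasp_force: 61.9
```

```bash
python3 - <<'E'
from h import *
b=jw(0,21)
plan((*b,.12,-10.6),(*b,.05,-10.6))
E
```

```text
t 25.85 p [0.6713 0.2029 0.122 ] F [-0.3  0.7 -3.9] op 0.461 gf 61.9 q6 0.31
turn [0.001 0.    0.001] shift [ -94.  -152.4    2. ]
turn [ 0.  0. -0.] shift [ 0.  0. 70.]
```

Emit:
{"api": "servo_tool", "payload": {"commands": "0 0 0 -23.5 -38 0 0.05; 0 0 0 -23.5 -38 0 0.05; 0 0 0 -23.5 -38 0 0.05; 0 0 0 -23.5 -38.4 0 0.05; 0 0 0 0 0 0 0.05"}}

```text
time_s: 26.48
eef_pos: [0.5009, 0.1383, 0.1216]
eef_rot: [-0.0, 0.769, 0.639, -0.001]
wrist_force: [-0.6, 0.7, -1.8]
opening: 0.459
grasp_force: 62.0
```

Emit:
{"api": "servo_tool", "payload": {"commands": "0 0 0 0 0 0 0.05; 0 0 0 0 0 35 0.05; 0 0 0 0 0 30 0.05; 0 0 0 0 0 0 0.05; 0 0 0 0 0 0 0.05"}}

```text
time_s: 27.1
eef_pos: [0.5064, 0.1391, 0.0587]
eef_rot: [0.001, 0.77, 0.639, 0.002]
wrist_force: [0.3, 1.0, -1.2]
opening: 0.458
grasp_force: 61.8
```

```bash
python3 - <<'E'
from h import *
b=jw(0,21)
plan((*b,.0323,-10.6))
E
```

```text
t 27.1 p [0.5064 0.1391 0.0587] F [ 0.3  1.  -1.2] op 0.458 gf 61.8 q6 0.23
turn [ 0.004 -0.001 -0.001] shift [-0.9 -2.1 26.4]
```

Emit:
{"api": "servo_tool", "payload": {"commands": "0 0 0 0 0 3 0.05; 0 0 0 0 0 0 0.05; 0 0 0 0 0 0 0.05"}}

```text
time_s: 27.48
eef_pos: [0.5053, 0.1389, 0.0552]
eef_rot: [0.001, 0.77, 0.638, 0.001]
wrist_force: [-0.6, 0.3, -2.0]
opening: 0.457
grasp_force: 61.8
```

```bash
python3 - <<'E'
from h import *
b=jw(0,21)
plan((*b,.0323,-10.6))
E
```

```text
t 27.48 p [0.5053 0.1389 0.0552] F [-0.6  0.3 -2. ] op 0.457 gf 61.8 q6 0.23
turn [ 0.004 -0.001 -0.001] shift [-0.6 -1.  22.9]
```

Emit:
{"api": "servo_tool", "payload": {"commands": "0.002 0 0 -0.5 -0.7 3 0.05; 0 0 0 0 0 4 0.05; 0 0 0 0 0 3 0.05; 0 0 0 0 0 2 0.05; 0 0 0 0 0 0 0.05"}}

```text
time_s: 28.1
eef_pos: [0.504, 0.1385, 0.0424]
eef_rot: [0.0, 0.77, 0.638, 0.0]
wrist_force: [0.6, -0.2, -1.5]
opening: 0.457
grasp_force: 61.8
```

Emit:
{"api": "servo_tool", "payload": {"commands": "0 0 0 0 0 1.5 0.05; 0 0 0 0 0 1.5 0.05; 0 0 0 0 0 0 0.05"}}

```text
time_s: 28.48
eef_pos: [0.5041, 0.1385, 0.0396]
eef_rot: [0.0, 0.77, 0.638, 0.0]
wrist_force: [0.1, 1.0, -2.5]
opening: 0.451
grasp_force: 61.9
```

Emit:
{"api": "servo_tool", "payload": {"commands": "0 0 0 0 0 1 0.05; 0 0 0 0 0 1 0.05; 0 0 0 0 0 0 0.05"}}

```text
time_s: 28.85
eef_pos: [0.5042, 0.1385, 0.0376]
eef_rot: [0.0, 0.77, 0.638, 0.0]
wrist_force: [0.8, -0.6, -3.5]
opening: 0.456
grasp_force: 61.9
```

```bash
python3 - <<'E'
from h import *
b=jw(0,21)
plan((*b,.0323,-10.6)); print(get_obs()['torque'].round(2))
E
```

```text
t 28.85 p [0.5042 0.1385 0.0376] F [ 0.8 -0.6 -3.5] op 0.456 gf 61.9 q6 0.23
turn [ 0.001 -0.    -0.001] shift [ 0.  -0.   5.3]
[ 0.04 -0.02  0.02]
```

Emit:
{"api": "servo_tool", "payload": {"commands": "0 0 0 0 0 2 0.05; 0 0 0 0 0 2 0.05; 0 0 0 0 0 1 0.05; 0 0 0 0 0 1 0.05; 0 0 0 0 0 0 0.05"}}

```text
time_s: 29.48
eef_pos: [0.5042, 0.1385, 0.0323]
eef_rot: [0.0, 0.77, 0.638, 0.0]
wrist_force: [-3.3, -0.3, 4.2]
opening: 0.459
grasp_force: 62.9
```

Emit:
{"api": "servo_tool", "payload": {"commands": "0 0 0 0 0 0 1; 0 0 0 0 0 0 1; 0 0 0 0 0 0 1; 0 0 0 0 0 0 1; 0 0 0 0 0 -30 1"}}

```text
time_s: 30.1
eef_pos: [0.502, 0.1384, 0.0599]
eef_rot: [-0.001, 0.77, 0.638, -0.002]
wrist_force: [-0.6, 0.2, -0.2]
opening: 1.0
grasp_force: 0.0
```

Emit:
{"api": "servo_tool", "payload": {"commands": "0 0 0 0 0 -50 1; 0 0 0 0 0 -45 1; 0 0 0 0 0 0 1; 0 0 0 0 0 0 1"}}

```text
time_s: 30.6
eef_pos: [0.5037, 0.1385, 0.1562]
eef_rot: [0.0, 0.77, 0.638, 0.0]
wrist_force: [0.2, 0.1, -0.1]
opening: 1.001
grasp_force: 0.0
```

```bash
python3 - <<'E'
from h import *
im=snap('top')
for b in blocks(im): print(*b)
B=(.6642,-.0056)
plan((*B,.16,91.5),(*B,.027,91.5))
E
```

```text
[341. 361.] [ 0.3594 -0.0101] 168.0 29.7 59.4 34.8 52.9
[488. 330.] [ 0.4405 -0.3495] 151.2 40.9 69.7 45.5 53.0
[179. 288.] [0.5148 0.3723] 168.8 39.8 52.4 40.9 52.2
[343. 232.] [ 0.6612 -0.0066] 1.5 33.1 50.0 34.6 53.0
[404. 204.] [ 0.7312 -0.1511] 155.0 49.9 50.9 34.8 58.2
t 30.65 p [0.5031 0.1384 0.1554] F [ 0.7 -0.4  0.4] op 1.0 gf 0.0 q6 0.23
turn [-1.000e-03  1.000e-03  1.359e+00] shift [157.3 148.2  -4.6]
turn [0. 0. 0.] shift [  0.   0. 133.]
```

Emit:
{"api": "servo_tool", "payload": {"commands": "0 0 0.18 0 0 0 1; 0 0 0.18 0 0 0 1; 0 0 0.18 0 0 0 1; 0 0 0.18 0 0 0 1; 0 0 0.18 0 0 0 1"}}

```text
time_s: 31.28
eef_pos: [0.5028, 0.1384, 0.1546]
eef_rot: [-0.0, 0.971, 0.237, -0.001]
wrist_force: [0.6, -0.4, 0.3]
opening: 1.0
grasp_force: 0.0
```

Emit:
{"api": "servo_tool", "payload": {"commands": "0 0 0.18 0 0 0 1; 0 0 0.18 0 0 0 1; 0 0 0.099 0 0 0 1; 0 0 0 0 0 0 1; 0 0 0 39.3 37 0 1"}}

```text
time_s: 31.9
eef_pos: [0.5421, 0.1043, 0.1552]
eef_rot: [-0.001, 1.0, 0.016, -0.001]
wrist_force: [1.5, 0.5, 0.2]
opening: 0.995
grasp_force: 0.0
```

Emit:
{"api": "servo_tool", "payload": {"commands": "0 0 0 39.3 37 0 1; 0 0 0 39.3 37 0 1; 0 0 0 39.3 37 0 1; 0 0 0 0 0 0 1; 0 0 0 0 0 0 1"}}

```text
time_s: 32.52
eef_pos: [0.6639, -0.0051, 0.1553]
eef_rot: [-0.001, 1.0, 0.013, -0.001]
wrist_force: [-0.8, -0.0, -0.1]
opening: 0.997
grasp_force: 0.0
```

Emit:
{"api": "servo_tool", "payload": {"commands": "0 0 0 0 0 0 1; 0 0 0 0 0 0 1"}}

```text
time_s: 32.78
eef_pos: [0.6645, -0.0043, 0.1571]
eef_rot: [-0.0, 1.0, 0.014, 0.0]
wrist_force: [0.4, 0.0, -0.5]
opening: 0.999
grasp_force: 0.0
```

```bash
python3 - <<'E'
from h import *
B=(.6642,-.0056)
plan((*B,.16,91.5),(*B,.027,91.5))
E
```

```text
t 32.77 p [ 0.6645 -0.0043  0.1571] F [ 0.4  0.  -0.5] op 0.999 gf 0.0 q6 1.36
turn [-0.    -0.001  0.001] shift [-0.3  1.3 -2.9]
turn [0. 0. 0.] shift [  0.   0. 133.]
```

Emit:
{"api": "servo_tool", "payload": {"commands": "0 0 0 0 1.3 40 1; 0 0 0 0 0 45 1; 0 0 0 0 0 35 1; 0 0 0 0 0 9 1; 0 0 0 0 0 0 1"}}

```text
time_s: 33.4
eef_pos: [0.6653, -0.0063, 0.0283]
eef_rot: [-0.0, 1.0, 0.013, 0.0]
wrist_force: [-0.1, -1.8, 0.8]
opening: 0.999
grasp_force: 0.0
```

Emit:
{"api": "servo_tool", "payload": {"commands": "0 0 0 0 0 0 0.05; 0 0 0 0 0 0 0.05; 0 0 0 0 0 0 0.05; 0 0 0 0 0 0 0.05; 0 0 0 0 0 0 0.05"}}

```text
time_s: 34.02
eef_pos: [0.6658, -0.0066, 0.0287]
eef_rot: [-0.0, 1.0, 0.013, 0.001]
wrist_force: [-1.4, 0.9, 5.8]
opening: 0.268
grasp_force: 59.5
```

Emit:
{"api": "servo_tool", "payload": {"commands": "0 0 0 0 0 0 0.05; 0 0 0 0 0 0 1; 0 0 0 0 0 0 1; 0 0 0 0 0 0 1; 0 0 0 0 0 0 1"}}

```text
time_s: 34.65
eef_pos: [0.6651, -0.0067, 0.0276]
eef_rot: [-0.0, 1.0, 0.013, 0.0]
wrist_force: [-0.2, 1.1, -1.2]
opening: 0.997
grasp_force: 0.0
```

Emit:
{"api": "servo_tool", "payload": {"commands": "0 0 -0.175 0 0 0 1; 0 0 -0.175 0 0 0 1; 0 0 -0.175 0 0 0 1; 0 0 -0.175 0 0 0 1; 0 0 -0.175 0 0 0 1"}}

```text
time_s: 35.28
eef_pos: [0.6652, -0.0067, 0.0278]
eef_rot: [0.0, 0.899, 0.438, 0.0]
wrist_force: [-0.1, 0.6, 0.4]
opening: 0.998
grasp_force: 0.0
```

Emit:
{"api": "servo_tool", "payload": {"commands": "0 0 -0.175 0 0 0 1; 0 0 -0.175 0 0 0 1; 0 0 -0.175 0 0 0 1; 0 0 -0.171 0 0 0 1; 0 0 0 0 0 0 1"}}

```text
time_s: 35.9
eef_pos: [0.6652, -0.0067, 0.0277]
eef_rot: [0.0, 0.698, 0.716, 0.0]
wrist_force: [1.3, -0.6, 0.6]
opening: 0.995
grasp_force: 0.0
```

Emit:
{"api": "servo_tool", "payload": {"commands": "0 0 0 0 0 0 0.05; 0 0 0 0 0 0 0.05; 0 0 0 0 0 0 0.05; 0 0 0 0 0 0 0.05; 0 0 0 0 0 0 0.05"}}

```text
time_s: 36.52
eef_pos: [0.6654, -0.0067, 0.028]
eef_rot: [0.0, 0.698, 0.716, 0.001]
wrist_force: [-0.7, 0.4, 2.3]
opening: 0.455
grasp_force: 62.4
```

Emit:
{"api": "servo_tool", "payload": {"commands": "0 0 0 0 0 0 0.05; 0 0 0 0 0 -20 0.05; 0 0 0 0 0 -45 0.05; 0 0 0 0 0 -30 0.05; 0 0 0 0 0 0 0.05"}}

```text
time_s: 37.15
eef_pos: [0.6674, -0.0071, 0.1268]
eef_rot: [0.003, 0.698, 0.716, 0.002]
wrist_force: [0.3, -0.4, -2.2]
opening: 0.457
grasp_force: 62.1
```

Emit:
{"api": "servo_tool", "payload": {"commands": "0 0 0.106 0 0 0 0.05; 0 0 0.105 0 0 0 0.05; 0 0 0 0 0 0 0.05; 0 0 0 0 0 0 0.05"}}

```text
time_s: 37.65
eef_pos: [0.6644, -0.0066, 0.1216]
eef_rot: [-0.001, 0.769, 0.64, -0.0]
wrist_force: [-0.6, 0.5, -2.3]
opening: 0.459
grasp_force: 62.0
```

```bash
python3 - <<'E'
from h import *
b=jw(0,-63)
plan((*b,.12,-10.6),(*b,.05,-10.6))
E
```

```text
t 37.65 p [ 0.6644 -0.0066  0.1216] F [-0.6  0.5 -2.3] op 0.459 gf 62.0 q6 -0.01
turn [-0.001 -0.     0.002] shift [  29.2 -184.2    1.6]
turn [0. 0. 0.] shift [ 0.  0. 70.]
```

Emit:
{"api": "servo_tool", "payload": {"commands": "0 0 0.002 7.3 -46 0 0.05; 0 0 0 7.3 -46 0 0.05; 0 0 0 7.3 -46 0 0.05; 0 0 0 7.3 -46.2 0 0.05; 0 0 0 0 0 0 0.05"}}

```text
time_s: 38.28
eef_pos: [0.4856, 0.0576, 0.1216]
eef_rot: [-0.001, 0.769, 0.639, -0.001]
wrist_force: [0.5, 0.3, -1.7]
opening: 0.453
grasp_force: 62.4
```

Emit:
{"api": "servo_tool", "payload": {"commands": "0 0 0 0 0 0 0.05; 0 0 0 0 0 35 0.05; 0 0 0 0 0 25 0.05; 0 0 0 0 0 7 0.05; 0 0 0 0 0 0 0.05"}}

```text
time_s: 38.9
eef_pos: [0.4903, 0.0558, 0.0557]
eef_rot: [0.0, 0.77, 0.638, 0.0]
wrist_force: [-0.2, -0.6, -2.9]
opening: 0.456
grasp_force: 62.3
```

Emit:
{"api": "servo_tool", "payload": {"commands": "0 0 0 0 0 0 0.05; 0 0 0 0 0 0 0.05; 0 0 0 0 0 0 0.05"}}

```text
time_s: 39.28
eef_pos: [0.4901, 0.0561, 0.0563]
eef_rot: [0.001, 0.77, 0.638, 0.001]
wrist_force: [-0.6, -0.3, -3.4]
opening: 0.456
grasp_force: 62.3
```

```bash
python3 - <<'E'
from h import *
b=jw(0,-63)
plan((*b,.032,-10.6))
E
```

```text
t 39.27 p [0.4901 0.0561 0.0563] F [-0.6 -0.3 -3.4] op 0.456 gf 62.3 q6 0.06
turn [ 0.002 -0.001 -0.002] shift [-0.4 -1.3 24.3]
```

Emit:
{"api": "servo_tool", "payload": {"commands": "0 0 0 -0.4 -1.2 5 0.05; 0 0 0 0 0 4 0.05; 0 0 0 0 0 2 0.05; 0 0 0 0 0 2 0.05; 0 0 0 0 0 0 0.05"}}

```text
time_s: 39.9
eef_pos: [0.4882, 0.056, 0.0425]
eef_rot: [0.0, 0.77, 0.638, 0.0]
wrist_force: [0.2, 0.6, -2.4]
opening: 0.455
grasp_force: 62.3
```

Emit:
{"api": "servo_tool", "payload": {"commands": "0 0 0 0 0 1.5 0.05; 0 0 0 0 0 1.5 0.05; 0 0 0 0 0 0 0.05"}}

```text
time_s: 40.28
eef_pos: [0.4882, 0.056, 0.0395]
eef_rot: [0.0, 0.77, 0.638, 0.0]
wrist_force: [0.1, 0.7, -2.9]
opening: 0.456
grasp_force: 62.3
```

Emit:
{"api": "servo_tool", "payload": {"commands": "0 0 0 0 0 1 0.05; 0 0 0 0 0 1 0.05; 0 0 0 0 0 0 0.05"}}

```text
time_s: 40.65
eef_pos: [0.4882, 0.056, 0.0376]
eef_rot: [0.0, 0.77, 0.638, 0.0]
wrist_force: [-0.6, -0.6, -3.5]
opening: 0.456
grasp_force: 62.3
```

```bash
python3 - <<'E'
from h import *
b=jw(0,-63)
plan((*b,.032,-10.6)); print(get_obs()['torque'].round(2))
E
```

```text
t 40.65 p [0.4882 0.056  0.0376] F [-0.6 -0.6 -3.5] op 0.456 gf 62.3 q6 0.06
turn [ 0.001 -0.    -0.002] shift [0.  0.5 5.6]
[-0.02  0.01  0.04]
```

Emit:
{"api": "servo_tool", "payload": {"commands": "0 0 0 0 0 2 0.05; 0 0 0 0 0 2 0.05; 0 0 0 0 0 1.3 0.05; 0 0 0 0 0 1 0.05; 0 0 0 0 0 0 0.05"}}

```text
time_s: 41.28
eef_pos: [0.4883, 0.056, 0.032]
eef_rot: [0.0, 0.77, 0.638, 0.0]
wrist_force: [-3.1, 0.2, 5.5]
opening: 0.463
grasp_force: 63.4
```

Emit:
{"api": "servo_tool", "payload": {"commands": "0 0 0 0 0 0 1; 0 0 0 0 0 0 1; 0 0 0 0 0 0 1; 0 0 0 0 0 0 1; 0 0 0 0 0 -30 1"}}

```text
time_s: 41.9
eef_pos: [0.4861, 0.0562, 0.0597]
eef_rot: [-0.002, 0.77, 0.638, -0.001]
wrist_force: [1.0, 0.2, 0.1]
opening: 0.996
grasp_force: 0.0
```

Emit:
{"api": "servo_tool", "payload": {"commands": "0 0 0 0 0 -50 1; 0 0 0 0 0 -45 1; 0 0 0 0 0 0 1; 0 0 0 0 0 0 1"}}

```text
time_s: 42.4
eef_pos: [0.4878, 0.056, 0.1559]
eef_rot: [-0.0, 0.77, 0.638, 0.0]
wrist_force: [-0.4, -0.2, 0.0]
opening: 1.002
grasp_force: 0.0
```

```bash
python3 - <<'E'
from h import *
im=snap('top')
for b in blocks(im): print(*b)
im=snap('scene'); cv2.imwrite('pics/s4.png',cv2.resize(im[80:320,130:430],(750,600),interpolation=2))
B=(.5165,.373)
plan((*B,.16,78.8),(*B,.027,78.8))
E
```

```text
[488. 330.] [ 0.4404 -0.3494] 151.2 40.9 69.9 45.5 53.0
[179. 288.] [0.5146 0.3724] 168.8 39.8 52.9 40.9 52.2
[404. 204.] [ 0.7312 -0.1511] 155.0 49.9 50.9 34.8 58.2
t 42.5 p [0.4871 0.0561 0.1548] F [-0.6  0.4  0.2] op 1.001 gf 0.0 q6 0.06
turn [-1.000e-03 -2.000e-03 -1.562e+00] shift [ 32.7 316.6  -5.2]
turn [ 0.  0. -0.] shift [  0.   0. 133.]
```

View pics/s4.png

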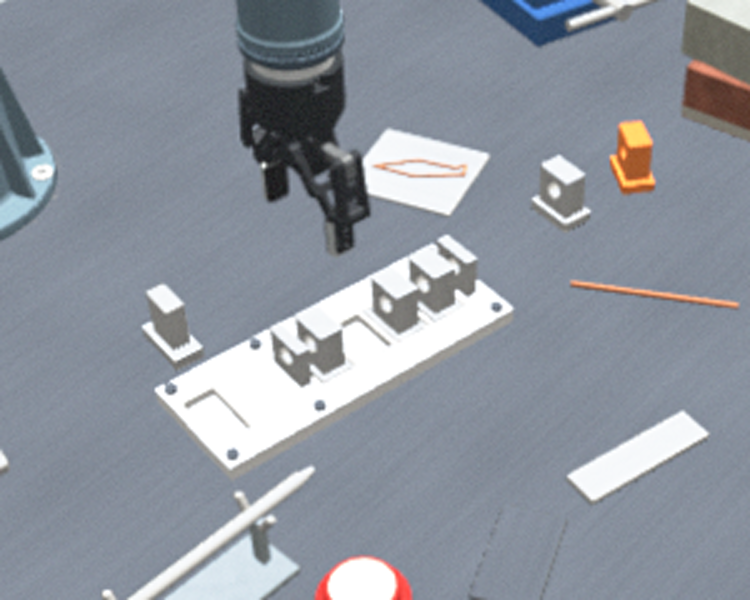

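Emit:
{"api": "servo_tool", "payload": {"commands": "0 0 -0.18 0 0 0 1; 0 0 -0.18 0 0 0 1; 0 0 -0.18 0 0 0 1; 0 0 -0.18 0 0 0 1; 0 0 -0.18 0 0 0 1"}}

```text
time_s: 43.12
eef_pos: [0.4872, 0.056, 0.1546]
eef_rot: [-0.001, 0.413, 0.911, -0.0]
wrist_force: [0.7, 0.2, 0.6]
opening: 0.997
grasp_force: 0.0
```

Emit:
{"api": "servo_tool", "payload": {"commands": "0 0 -0.18 0 0 0 1; 0 0 -0.18 0 0 0 1; 0 0 -0.18 0 0 0 1; 0 0 -0.122 0 0 0 0.75; 0 0 0 0 0 0 0.75"}}

```text
time_s: 43.75
eef_pos: [0.4873, 0.056, 0.1549]
eef_rot: [-0.001, 0.098, 0.995, 0.0]
wrist_force: [0.1, 0.1, 0.1]
opening: 0.75
grasp_force: 0.0
```

Emit:
{"api": "servo_tool", "payload": {"commands": "0 0 0 5.5 52.8 0 0.75; 0 0 0 5.5 52.8 0 0.75; 0 0 0 5.5 52.8 0 0.75; 0 0 0 5.5 52.8 0 0.75; 0 0 0 5.5 52.8 0 0.75"}}

```text
time_s: 44.38
eef_pos: [0.5121, 0.3218, 0.1554]
eef_rot: [-0.0, 0.099, 0.995, -0.0]
wrist_force: [0.9, -0.0, -0.5]
opening: 0.747
grasp_force: 0.0
```

Emit:
{"api": "servo_tool", "payload": {"commands": "0 0 0 5.5 52.8 0 0.75; 0 0 0 0 0 0 0.75; 0 0 0 0 0 0 0.75; 0 0 0 0 0 0 0.75"}}

```text
time_s: 44.88
eef_pos: [0.5174, 0.3719, 0.156]
eef_rot: [0.0, 0.099, 0.995, -0.0]
wrist_force: [0.1, -0.2, 0.2]
opening: 0.749
grasp_force: 0.0
```

```bash
python3 - <<'E'
from h import *
B=(.5165,.373)
plan((*B,.16,78.8),(*B,.027,78.8))
im=cv2.imread('pics/top0.png'); m=cv2.inRange(im,(0,80,180),(120,200,255)); c=max(cv2.findContours(m[250:310,110:160],0,1)[0],key=cv2.contourArea)[:,0,:]+[110,250]
print(wrect('top',c.astype(float),.03))
E
```

```text
t 44.88 p [0.5174 0.3719 0.156 ] F [ 0.1 -0.2  0.2] op 0.749 gf 0.0 q6 -0.94
turn [-0.     0.    -0.002] shift [ 1.1  0.9 -4. ]
turn [0. 0. 0.] shift [  0.   0. 133.]
(array([0.53425385, 0.46264453]), 37.058372497558594, 54.11526107788086, 140.9051399230957)
```

Emit:
{"api": "servo_tool", "payload": {"commands": "0 0 0 1 1 40 0.75; 0 0 0 0 0 45 0.75; 0 0 0 0 0 33 0.75; 0 0 0 0 0 10 0.75; 0 0 0 0 0 0 0.75"}}

```text
time_s: 45.5
eef_pos: [0.5171, 0.3737, 0.0287]
eef_rot: [0.0, 0.098, 0.995, 0.0]
wrist_force: [-0.1, 0.1, -0.4]
opening: 0.75
grasp_force: 0.0
```

Emit:
{"api": "servo_tool", "payload": {"commands": "0 0 0 0 0 0 0.05; 0 0 0 0 0 0 0.05; 0 0 0 0 0 0 0.05; 0 0 0 0 0 0 0.05; 0 0 0 0 0 0 0.05"}}

```text
time_s: 46.12
eef_pos: [0.518, 0.3747, 0.0303]
eef_rot: [0.002, 0.098, 0.995, 0.001]
wrist_force: [-1.1, -1.4, 7.3]
opening: 0.269
grasp_force: 60.0
```

Emit:
{"api": "servo_tool", "payload": {"commands": "0 0 0 0 0 0 0.05; 0 0 0 0 0 0 0.75; 0 0 0 0 0 0 0.75; 0 0 0 0 0 0 0.75; 0 0 0 0 0 0 0.75"}}

```text
time_s: 46.75
eef_pos: [0.5167, 0.3743, 0.0283]
eef_rot: [0.0, 0.098, 0.995, 0.0]
wrist_force: [0.4, 0.2, 0.6]
opening: 0.75
grasp_force: 0.0
```

Emit:
{"api": "servo_tool", "payload": {"commands": "0 0 0.175 0 0 0 0.75; 0 0 0.175 0 0 0 0.75; 0 0 0.175 0 0 0 0.75; 0 0 0.175 0 0 0 0.75; 0 0 0.175 0 0 0 0.75"}}

```text
time_s: 47.38
eef_pos: [0.5168, 0.3744, 0.0284]
eef_rot: [0.0, 0.513, 0.859, 0.0]
wrist_force: [-0.0, -0.3, 0.6]
opening: 0.748
grasp_force: 0.0
```

Emit:
{"api": "servo_tool", "payload": {"commands": "0 0 0.175 0 0 0 0.75; 0 0 0.175 0 0 0 0.75; 0 0 0.175 0 0 0 0.75; 0 0 0.171 0 0 0 0.75; 0 0 0 0 0 0 0.75"}}

```text
time_s: 48.0
eef_pos: [0.5168, 0.3743, 0.0284]
eef_rot: [0.0, 0.772, 0.635, 0.0]
wrist_force: [0.8, 0.2, -0.1]
opening: 0.746
grasp_force: 0.0
```

Emit:
{"api": "servo_tool", "payload": {"commands": "0 0 0 0 0 0 0.05; 0 0 0 0 0 0 0.05; 0 0 0 0 0 0 0.05; 0 0 0 0 0 0 0.05; 0 0 0 0 0 0 0.05"}}

```text
time_s: 48.62
eef_pos: [0.517, 0.3744, 0.0287]
eef_rot: [0.0, 0.773, 0.635, 0.001]
wrist_force: [0.9, 0.7, 2.3]
opening: 0.456
grasp_force: 62.3
```

Emit:
{"api": "servo_tool", "payload": {"commands": "0 0 0 0 0 0 0.05; 0 0 0 0 0 -20 0.05; 0 0 0 0 0 -45 0.05; 0 0 0 0 0 -30 0.05; 0 0 0 0 0 0 0.05"}}

```text
time_s: 49.25
eef_pos: [0.5185, 0.3753, 0.1271]
eef_rot: [0.001, 0.773, 0.635, 0.003]
wrist_force: [-0.3, -0.6, -3.3]
opening: 0.458
grasp_force: 61.9
```

Emit:
{"api": "servo_tool", "payload": {"commands": "0 0 0 0 0 0 0.05; 0 0 0 0 0 0 0.05"}}

```text
time_s: 49.5
eef_pos: [0.5154, 0.3736, 0.1213]
eef_rot: [-0.0, 0.773, 0.635, -0.001]
wrist_force: [-0.8, -0.0, -3.7]
opening: 0.454
grasp_force: 61.9
```

```bash
python3 - <<'E'
from h import *
b=jw(0,-21)
plan((*b,.12,-10.6),(*b,.05,-10.6))
E
```

```text
t 49.5 p [0.5154 0.3736 0.1213] F [-0.8 -0.  -3.7] op 0.454 gf 61.9 q6 0.64
turn [-0.002  0.002 -0.011] shift [-275.1   32.2    1.3]
turn [0. 0. 0.] shift [ 0.  0. 70.]
```

Emit:
{"api": "servo_tool", "payload": {"commands": "0 0 -0.011 0 0 0 0.05; 0 0 0 -45.9 5.4 0 0.05; 0 0 0 -45.9 5.4 0 0.05; 0 0 0 -45.9 5.4 0 0.05; 0 0 0 -45.9 5.4 0 0.05"}}

```text
time_s: 50.12
eef_pos: [0.5037, 0.1885, 0.1229]
eef_rot: [0.0, 0.769, 0.639, 0.0]
wrist_force: [-0.0, -0.2, -3.3]
opening: 0.456
grasp_force: 61.8
```

Emit:
{"api": "servo_tool", "payload": {"commands": "0 0 0 -45.9 5.4 0 0.05; 0 0 0 -45.9 5.4 0 0.05; 0 0 0 0 0 0 0.05; 0 0 0 0 0 0 0.05; 0 0 0 0 0 0 0.05"}}

```text
time_s: 50.75
eef_pos: [0.4979, 0.0986, 0.1232]
eef_rot: [-0.0, 0.769, 0.639, 0.0]
wrist_force: [-0.1, -0.6, -3.6]
opening: 0.458
grasp_force: 61.8
```

```bash
python3 - <<'E'
from h import *
b=jw(0,-21)
plan((*b,.068,-10.6))
E
```

```text
t 50.75 p [0.4979 0.0986 0.1232] F [-0.1 -0.6 -3.6] op 0.458 gf 61.8 q6 0.14
turn [ 0.001 -0.001  0.001] shift [-1.6 -1.2 55.2]
```

Emit:
{"api": "servo_tool", "payload": {"commands": "0 0 0 -1.6 -1.2 25 0.05; 0 0 0 0 0 30 0.05; 0 0 0 0 0 10 0.05; 0 0 0 0 0 0 0.05; 0 0 0 0 0 0 0.05"}}

```text
time_s: 51.38
eef_pos: [0.4975, 0.0966, 0.0594]
eef_rot: [0.001, 0.769, 0.639, 0.001]
wrist_force: [0.2, -0.2, -3.0]
opening: 0.453
grasp_force: 61.6
```

Emit:
{"api": "servo_tool", "payload": {"commands": "0 0 0 0 0 0 0.05; 0 0 0 0 0 0 0.05"}}

```text
time_s: 51.62
eef_pos: [0.4971, 0.0963, 0.0591]
eef_rot: [0.001, 0.769, 0.639, 0.001]
wrist_force: [0.4, -0.2, -2.9]
opening: 0.459
grasp_force: 61.6
```

```bash
python3 - <<'E'
from h import *
b=jw(0,-21)
plan((*b,.0326,-10.6))
E
```

```text
t 51.62 p [0.4971 0.0963 0.0591] F [ 0.4 -0.2 -2.9] op 0.459 gf 61.6 q6 0.14
turn [ 0.002 -0.001 -0.   ] shift [ 0.8 -0.8 26.5]
```

Emit:
{"api": "servo_tool", "payload": {"commands": "0 0 0 0.7 -0.6 6 0.05; 0 0 0 0 0 6 0.05; 0 0 0 0 0 3 0.05; 0 0 0 0 0 2 0.05; 0 0 0 0 0 0 0.05"}}

```text
time_s: 52.25
eef_pos: [0.496, 0.0971, 0.0412]
eef_rot: [0.0, 0.769, 0.639, 0.0]
wrist_force: [-0.3, 0.4, -2.8]
opening: 0.454
grasp_force: 61.6
```

Emit:
{"api": "servo_tool", "payload": {"commands": "0 0 0 0 0 1.5 0.05; 0 0 0 0 0 1.5 0.05; 0 0 0 0 0 0 0.05"}}

```text
time_s: 52.62
eef_pos: [0.496, 0.0971, 0.0383]
eef_rot: [0.0, 0.769, 0.639, 0.0]
wrist_force: [0.3, 1.3, -2.7]
opening: 0.457
grasp_force: 61.6
```

Emit:
{"api": "servo_tool", "payload": {"commands": "0 0 0 0 0 1 0.05; 0 0 0 0 0 1 0.05; 0 0 0 0 0 0 0.05"}}

```text
time_s: 53.0
eef_pos: [0.496, 0.0971, 0.0363]
eef_rot: [0.0, 0.769, 0.639, 0.0]
wrist_force: [-0.2, 0.4, -3.0]
opening: 0.459
grasp_force: 61.6
```

```bash
python3 - <<'E'
from h import *
b=jw(0,-21)
plan((*b,.0326,-10.6)); print(get_obs()['torque'].round(2))
E
```

```text
t 53.0 p [0.496  0.0971 0.0363] F [-0.2  0.4 -3. ] op 0.459 gf 61.6 q6 0.14
turn [ 0.001 -0.    -0.   ] shift [0.2 0.4 3.7]
[-0.04  0.05 -0.02]
```

Emit:
{"api": "servo_tool", "payload": {"commands": "0 0 0 0 0 2 0.05; 0 0 0 0 0 1.5 0.05; 0 0 0 0 0 1.3 0.05; 0 0 0 0 0 0 0.05"}}

```text
time_s: 53.5
eef_pos: [0.4961, 0.0971, 0.0326]
eef_rot: [0.0, 0.769, 0.639, 0.0]
wrist_force: [-5.6, -0.6, 9.2]
opening: 0.463
grasp_force: 63.4
```

Emit:
{"api": "servo_tool", "payload": {"commands": "0 0 0 0 0 0 1; 0 0 0 0 0 0 1; 0 0 0 0 0 0 1; 0 0 0 0 0 0 1; 0 0 0 0 0 -30 1"}}

```text
time_s: 54.12
eef_pos: [0.4938, 0.0971, 0.0598]
eef_rot: [-0.002, 0.769, 0.639, -0.002]
wrist_force: [0.4, 0.6, -0.1]
opening: 1.0
grasp_force: 0.0
```

Emit:
{"api": "servo_tool", "payload": {"commands": "0 0 0 0 0 -50 1; 0 0 0 0 0 -45 1; 0 0 0 0 0 0 1; 0 0 0 0 0 0 1; 0 0 0 0 0 0 1"}}

```text
time_s: 54.75
eef_pos: [0.4948, 0.0971, 0.1549]
eef_rot: [-0.001, 0.769, 0.639, -0.001]
wrist_force: [-0.2, -0.2, -0.3]
opening: 1.003
grasp_force: 0.0
```

```bash
python3 - <<'E'
from h import *
im=snap('top','t5.png'); sc=snap('scene','s5.png')
for b in blocks(im): print(*b)
def dark(im,n,roi,z):
    u0,v0,u1,v1=roi; m=(im[v0:v1,u0:u1].max(2)<60).astype(np.uint8)
    c=max(cv2.findContours(m,0,1)[0],key=cv2.contourArea)[:,0,:]+[u0,v0]
    return c.mean(0),wrect(n,c.astype(float),z)
print('handle top',dark(im,'top',(455,240,510,280),.079))
roi=im[240:280,365:475]; v,u=np.nonzero(roi.min(2)>225); print(len(u))
P=np.array([onz('top',a+365,b+240,.067)[:2] for a,b in zip(u,v)])
for lo,hi in((380,400),(400,420),(420,440),(440,465)):
    k=(u+365>=lo)&(u+365<hi); print(lo,P[k].mean(0).round(4),k.sum())
vx=cv2.fitLine(np.float32(P),cv2.DIST_HUBER,0,0.01,0.01).ravel(); print(vx, np.rad2deg(np.arctan2(vx[1],vx[0])), 'ymax',P[:,1].max(),P[P[:,1].argmax()])
print(im[265,430],im[258,430])
c=cv2.resize(im[225:290,360:510],(600,260),interpolation=2); d=cv2.resize(sc[250:370,130:270],(394,338),interpolation=2)
o=np.zeros((600,600,3),np.uint8); o[:260]=c; o[260:598,:394]=d; cv2.imwrite('pics/bar.png',o)
plan((.5,.05,.2,-10.6))
E
```

```text
[341. 361.] [ 0.3595 -0.0103] 168.3 29.7 59.8 34.8 52.9
[488. 330.] [ 0.4404 -0.3494] 151.2 40.9 69.9 45.5 53.0
[405. 204.] [ 0.7312 -0.1511] 155.0 49.9 50.9 34.8 58.2
handle top (array([477.95238095, 261.11111111]), (array([ 0.59607703, -0.30932867]), 20.118873596191406, 58.98475646972656, 87.28296661376953))
315
380 [ 0.6061 -0.1109] 68
400 [ 0.6043 -0.1541] 75
420 [ 0.6021 -0.201 ] 68
440 [ 0.5998 -0.2533] 91
[ 0.04464175  0.99900305  0.60288936 -0.18379502] 87.44136 ymax -0.07925072111954014 [ 0.60830044 -0.07925072]
[228 216 203] [243 239 238]
t 54.85 p [0.495  0.0971 0.1552] F [-0.   0.4  0.1] op 1.0 gf 0.0 q6 0.14
turn [-0.002 -0.    -0.   ] shift [-45.4  13.5 -44.8]
```

View pics/bar.png

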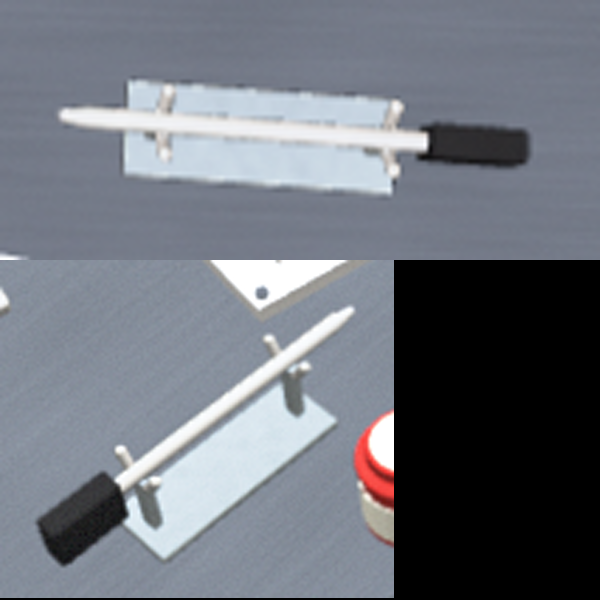

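```bash
python3 - <<'E'
from h import *
print(onz('scene',255.1,267.8,.065), 'shoulder axis', onz('scene',130+122/2.814,250+(488-260)/2.814,.065))
print('mid', onz('scene',130+240/2.814,250+(395-260)/2.814,.067))
print('top tip',onz('top',375.2,254.2,.065),'top shoulder',onz('top',467,260.6,.065))
x,y=.5990,-.303
plan((.495,.0971,.2,-10.6),(x,y,.2,-2.6),(x,y,.046,-2.6))
E
```

```text
[ 0.61059502 -0.07386133  0.065     ] shoulder axis [ 0.60351664 -0.28039861  0.065     ]
mid [ 0.60733868 -0.17849876  0.067     ]
top tip [ 0.60566125 -0.07770652  0.065     ] top shoulder [ 0.59730357 -0.28762579  0.065     ]
t 54.85 p [0.495  0.0971 0.1552] F [-0.   0.4  0.1] op 1.0 gf 0.0 q6 0.14
turn [-0.002 -0.    -0.   ] shift [ -0.   -0.  -44.8]
turn [ 0.    0.   -0.14] shift [-395.  122.    0.]
turn [0. 0. 0.] shift [  0.   0. 154.]
```

Emit:
{"api": "servo_tool", "payload": {"commands": "0 0 -0.146 0 0 -45 1; 0 0 0 0 0 0 1; 0 0 0 -49.6 15.1 0 1; 0 0 0 -49.6 15.1 0 1; 0 0 0 -49.6 15.1 0 1"}}

```text
time_s: 55.48
eef_pos: [0.535, -0.0545, 0.2002]
eef_rot: [-0.001, 0.721, 0.693, 0.0]
wrist_force: [-0.4, 0.6, 0.5]
opening: 1.002
grasp_force: 0.0
```

Emit:
{"api": "servo_tool", "payload": {"commands": "0 0 0 -49.6 15.1 0 1; 0 0 0 -49.6 15.1 0 1; 0 0 0 -49.6 15.1 0 1; 0 0 0 -49.6 15.1 0 1; 0 0 0 -49.6 15.1 0 1"}}

```text
time_s: 56.1
eef_pos: [0.6009, -0.3054, 0.1995]
eef_rot: [-0.001, 0.721, 0.693, 0.0]
wrist_force: [0.8, 0.6, 0.7]
opening: 0.997
grasp_force: 0.0
```

Emit:
{"api": "servo_tool", "payload": {"commands": "0 0 0 0 0 0 1; 0 0 0 0 0 0 1; 0 0 0 0 0 0 1; 0 0 0 0 0 0 1"}}

```text
time_s: 56.6
eef_pos: [0.6013, -0.3029, 0.2017]
eef_rot: [0.0, 0.72, 0.694, 0.0]
wrist_force: [-0.6, 1.1, 0.7]
opening: 0.999
grasp_force: 0.0
```

```bash
python3 - <<'E'
from h import *
x,y=.6006,-.304
plan((x,y,.2,-2.2),(x,y,.046,-2.2))
E
```

```text
t 56.6 p [ 0.6013 -0.3029  0.2017] F [-0.6  1.1  0.7] op 0.999 gf 0.0 q6 -0.61
turn [ 0.001 -0.     0.001] shift [-1.1 -0.6  1.7]
turn [ 0.  0. -0.] shift [  0.   0. 154.]
```

Emit:
{"api": "servo_tool", "payload": {"commands": "0 0 0 -1 -0.6 45 1; 0 0 0 0 0 50 1; 0 0 0 0 0 40 1; 0 0 0 0 0 18 0.8; 0 0 0 0 0 2 0.6"}}

```text
time_s: 57.22
eef_pos: [0.6004, -0.3044, 0.0459]
eef_rot: [-0.001, 0.721, 0.693, 0.0]
wrist_force: [0.3, -0.5, 0.6]
opening: 0.612
grasp_force: 0.0
```

Emit:
{"api": "servo_tool", "payload": {"commands": "0 0 0 0 0 0 0.4; 0 0 0 0 0 0 0.35; 0 0 0 0 0 0 0.32; 0 0 0 0 0 0 0.32"}}

```text
time_s: 57.72
eef_pos: [0.6009, -0.3053, 0.0472]
eef_rot: [0.001, 0.721, 0.693, 0.001]
wrist_force: [1.0, 0.3, -1.0]
opening: 0.318
grasp_force: 0.0
```

```bash
python3 - <<'E'
from h import *
sc=snap('scene'); im=snap('top')
a=cv2.resize(sc[260:380,110:260],(600,480),interpolation=2)
cv2.imwrite('pics/g.png',a)
x,y=.6006,-.304
plan((x,y,.046,-2.2))
E
```

```text
t 57.83 p [ 0.6007 -0.3051  0.0468] F [-0.2 -0.3  0.5] op 0.323 gf 0.0 q6 -0.61
turn [ 0.001 -0.    -0.001] shift [ 1.1 -0.1  0.8]
```

View pics/g.png

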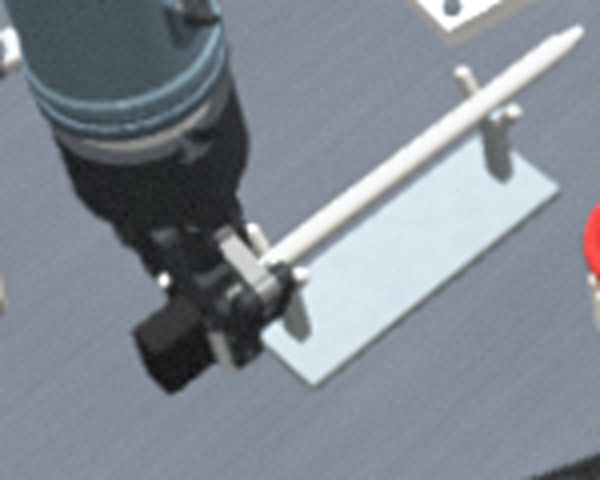

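Emit:
{"api": "servo_tool", "payload": {"commands": "0 0 0 0 0 0 0.25; 0 0 0 0 0 0 0.2; 0 0 0 0 0 0 0.05; 0 0 0 0 0 0 0.05; 0 0 0 0 0 0 0.05"}}

```text
time_s: 58.45
eef_pos: [0.6007, -0.3051, 0.0466]
eef_rot: [0.0, 0.721, 0.693, 0.0]
wrist_force: [-0.6, 1.2, 1.8]
opening: 0.224
grasp_force: 59.6
```

```bash
python3 - <<'E'
from h import *
plan((.6006,-.304,.046,-2.2)); print(get_obs()['torque'].round(2))
E
```

```text
t 58.45 p [ 0.6007 -0.3051  0.0466] F [-0.6  1.2  1.8] op 0.224 gf 59.6 q6 -0.61
turn [ 0.001 -0.    -0.001] shift [ 1.  -0.1  0.6]
[0.08 0.1  0.03]
```

Emit:
{"api": "servo_tool", "payload": {"commands": "0 0 0 0 0 -5 0.05; 0 0 0 0 0 -10 0.05; 0 0 0 0 0 -15 0.05; 0 0 0 0 0 -30 0.05; 0 0 0 0 0 -20 0.05"}}

```text
time_s: 59.08
eef_pos: [0.6014, -0.3057, 0.1293]
eef_rot: [0.002, 0.721, 0.693, 0.001]
wrist_force: [0.1, 0.4, -0.7]
opening: 0.228
grasp_force: 59.3
```

Emit:
{"api": "servo_tool", "payload": {"commands": "0 0 0 0 0 -10 0.05; 0 0 0 0 0 0 0.05; 0 0 0 0 0 0 0.05; 0 0 0 0 0 0 0.05"}}

```text
time_s: 59.58
eef_pos: [0.6, -0.3047, 0.1352]
eef_rot: [-0.001, 0.721, 0.693, 0.0]
wrist_force: [0.4, -0.5, -2.0]
opening: 0.223
grasp_force: 59.3
```

```bash
python3 - <<'E'
from h import *
sc=snap('scene'); 
a=cv2.resize(sc[220:370,110:310],(800,600),interpolation=2)
cv2.imwrite('pics/g2.png',a)
n=jw(0,-100); t=jw(0,-100-28-10-230)
plan((.6006,-.304,.13,-10.6)); print(get_obs()['torque'].round(3)); print(n)
E
```

```text
t 59.62 p [ 0.6001 -0.3047  0.1354] F [-0.1 -0.1 -0.4] op 0.225 gf 59.3 q6 -0.61
turn [-0.001 -0.001  0.146] shift [0.8 0.4 5.4]
[-0.107  0.021 -0.012]
[0.48190486 0.01960647]
```

View pics/g2.png

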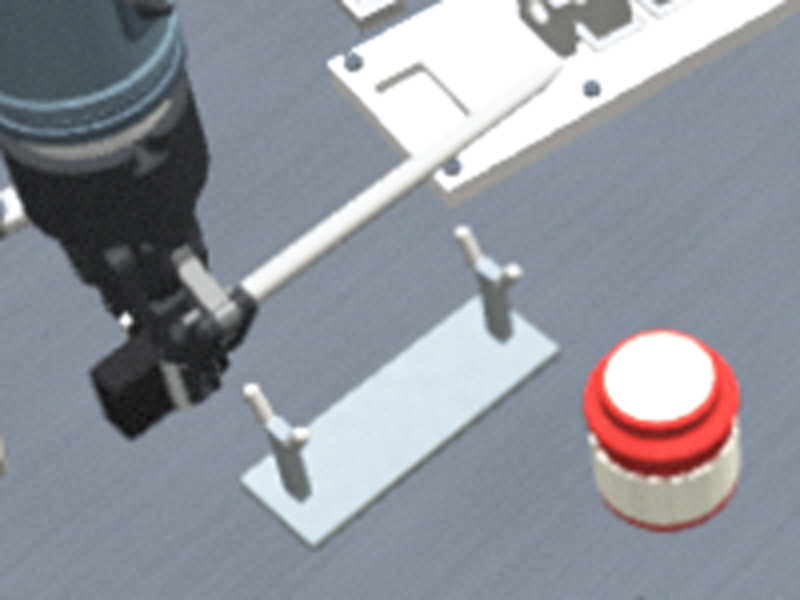

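Emit:
{"api": "servo_tool", "payload": {"commands": "0 0 0.073 0 0 0 0.05; 0 0 0.073 0 0 0 0.05; 0 0 0 0 0 0 0.05; 0 0 0 0 0 0 0.05; 0 0 0 0 0 0 0.05"}}

```text
time_s: 60.25
eef_pos: [0.6006, -0.3051, 0.1364]
eef_rot: [0.0, 0.769, 0.639, 0.0]
wrist_force: [-0.4, -0.3, -1.5]
opening: 0.226
grasp_force: 59.3
```

```bash
python3 - <<'E'
from h import *
p=onz('scene',249.3,237.5,.1538); print('tip seen',p, 'expected x', .6+.23*np.cos(np.deg2rad(87.8)), -.3047+.23)
q=jw(0,-356); plan((*q,.135,-10.6),(*q,.0236,-10.6))
E
```

```text
tip seen [ 0.60988934 -0.07918001  0.1538    ] expected x 0.6088291960901296 -0.07470000000000002
t 60.25 p [ 0.6006 -0.3051  0.1364] F [-0.4 -0.3 -1.5] op 0.226 gf 59.3 q6 -0.46
turn [ 0.001 -0.001  0.001] shift [  41.3 -176.3    1.4]
turn [ 0.  0. -0.] shift [  0.    0.  111.4]
```

Emit:
{"api": "servo_tool", "payload": {"commands": "0 0 0 10.3 -44 0 0.05; 0 0 0 10.3 -44 0 0.05; 0 0 0 10.3 -44 0 0.05; 0 0 0 10.3 -44 0 0.05; 0 0 0 0 0 0 0.05"}}

```text
time_s: 60.88
eef_pos: [0.4325, -0.2303, 0.1358]
eef_rot: [-0.001, 0.769, 0.639, 0.0]
wrist_force: [1.2, -0.1, -0.2]
opening: 0.227
grasp_force: 59.4
```

Emit:
{"api": "servo_tool", "payload": {"commands": "0 0 0 0 0 30 0.05; 0 0 0 0 0 35 0.05; 0 0 0 0 0 20 0.05; 0 0 0 0 0 0 0.05; 0 0 0 0 0 0 0.05"}}

```text
time_s: 61.5
eef_pos: [0.4363, -0.233, 0.0524]
eef_rot: [0.001, 0.769, 0.639, 0.001]
wrist_force: [-0.4, 0.2, -1.3]
opening: 0.224
grasp_force: 59.4
```

Emit:
{"api": "servo_tool", "payload": {"commands": "0 0 0 0 0 0 0.05; 0 0 0 0 0 0 0.05"}}

```text
time_s: 61.75
eef_pos: [0.4358, -0.2327, 0.0523]
eef_rot: [0.001, 0.769, 0.639, 0.001]
wrist_force: [-0.3, 0.0, -1.3]
opening: 0.223
grasp_force: 59.4
```

```bash
python3 - <<'E'
from h import *
q=jw(0,-356); plan((*q,.0236,-10.6))
sc=snap('scene'); im=snap('top','t6.png')
a=cv2.resize(sc[150:300,150:350],(800,600),interpolation=2)
cv2.imwrite('pics/g3.png',a)
p=get_obs()['eef_pos']; ax=jw(0,1)-jw(0,0); ax/=np.linalg.norm(ax)
for d in (.04,.23):
    X=np.r_[p[:2]+ax*d,p[2]+.0184]; s=proj('scene',X); t=proj('top',X); print(s.round(1),((s-[150,150])*4).round(),t.round(1))
X=[*jw(0,-100),.042]; s=proj('scene',X); print('hole',((s-[150,150])*4).round())
E
```

```text
t 61.75 p [ 0.4358 -0.2327  0.0523] F [-0.3  0.  -1.3] op 0.223 gf 59.4 q6 -0.55
turn [0.002 0.    0.   ] shift [ 0.4 -1.1 28.7]
[153.6 259.7] [ 14. 439.] [425.4 328.2]
[232.2 217.9] [329. 272.] [342.5 310.2]
hole [373. 287.]
```

View pics/g3.png

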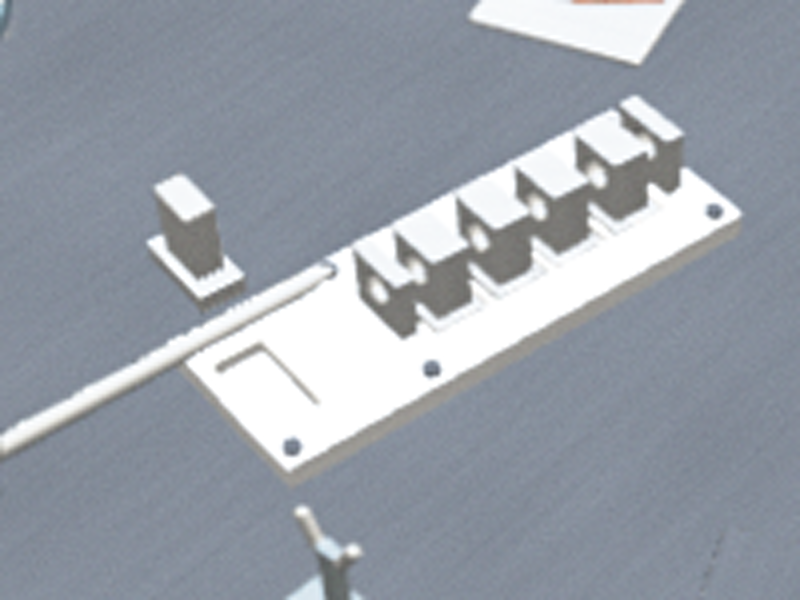

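Emit:
{"api": "servo_tool", "payload": {"commands": "0 0 0 0.4 -1 10 0.05; 0 0 0 0 0 10 0.05; 0 0 0 0 0 8 0.05; 0 0 0 0 0 0 0.05; 0 0 0 0 0 0 0.05"}}

```text
time_s: 62.48
eef_pos: [0.4344, -0.2317, 0.0234]
eef_rot: [0.0, 0.769, 0.639, 0.0]
wrist_force: [0.7, 0.5, -1.5]
opening: 0.224
grasp_force: 59.5
```

Emit:
{"api": "servo_tool", "payload": {"commands": "0 0 0 0 0 0 0.05; 0 0 0 0 0 0 0.05"}}

```text
time_s: 62.72
eef_pos: [0.4346, -0.2318, 0.0237]
eef_rot: [0.0, 0.769, 0.639, 0.0]
wrist_force: [-0.2, -0.0, -1.8]
opening: 0.224
grasp_force: 59.5
```

```bash
python3 - <<'E'
from h import *
q=jw(0,-356); plan((*q,.0236,-10.6),(*jw(0,-310),.0236,-10.6))
sc=snap('scene')
p=get_obs()['eef_pos']; ax=jw(0,1)-jw(0,0); ax/=np.linalg.norm(ax)
X=np.r_[p[:2]+ax*.23,p[2]+.0184]; print('tip pred scene',proj('scene',X),proj('top',X))
im=snap('top')
a=cv2.resize(sc[185:275,180:300],(800,600),interpolation=2); b=cv2.resize(im[280:350,300:400],(400,280),interpolation=2); a[320:,400:]=b
cv2.imwrite('pics/g4.png',a)
E
```

```text
t 62.73 p [ 0.4346 -0.2318  0.0237] F [-0.2 -0.  -1.8] op 0.224 gf 59.5 q6 -0.55
turn [ 0.001 -0.     0.   ] shift [-0.2  0.3  0.1]
turn [ 0.  0. -0.] shift [46. -0.  0.]
tip pred scene [233.38694403 227.00245887] [341.46953978 310.28434373]
```

View pics/g4.png

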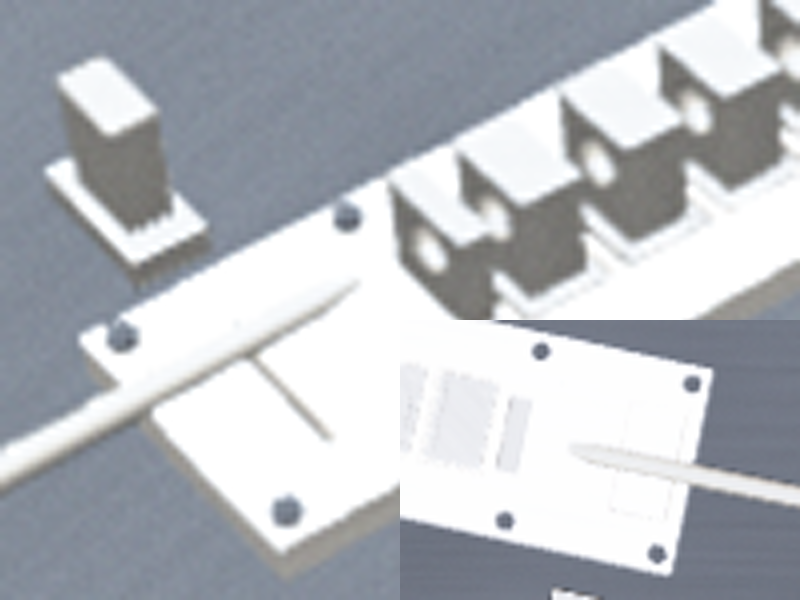

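Emit:
{"api": "servo_tool", "payload": {"commands": "0 0 0 8 0.3 0 0.05; 0 0 0 10 0 0 0.05; 0 0 0 10 0 0 0.05; 0 0 0 10 0 0 0.05; 0 0 0 0 0 0 0.05"}}

```text
time_s: 63.45
eef_pos: [0.4416, -0.1933, 0.0234]
eef_rot: [-0.0, 0.769, 0.639, 0.0]
wrist_force: [-1.2, 0.5, -1.9]
opening: 0.225
grasp_force: 59.5
```

Emit:
{"api": "servo_tool", "payload": {"commands": "0 0 0 0 0 0 0.05"}}

```text
time_s: 63.58
eef_pos: [0.4418, -0.1944, 0.0235]
eef_rot: [0.0, 0.769, 0.639, 0.0]
wrist_force: [1.4, -0.3, -2.0]
opening: 0.223
grasp_force: 59.5
```

```bash
python3 - <<'E'
from h import *
plan((*jw(0,-310),.0236,-10.6),(*jw(0,-138),.0236,-10.6))
E
```

```text
t 63.58 p [ 0.4418 -0.1944  0.0235] F [ 1.4 -0.3 -2. ] op 0.223 gf 59.5 q6 -0.48
turn [ 0.001 -0.     0.   ] shift [ 7.7  0.1 -0.1]
turn [0. 0. 0.] shift [172.  -0.   0.]
```

Emit:
{"api": "servo_tool", "payload": {"commands": "0 0 0 12 0 0 0.05; 0 0 0 12 0 0 0.05; 0 0 0 12 0 0 0.05; 0 0 0 0 0 0 0.05"}}

```text
time_s: 64.08
eef_pos: [0.4482, -0.1577, 0.0234]
eef_rot: [-0.0, 0.769, 0.639, 0.0]
wrist_force: [-0.6, -0.7, -2.5]
opening: 0.226
grasp_force: 59.5
```

Emit:
{"api": "servo_tool", "payload": {"commands": "0 0 0 12 0 0 0.05; 0 0 0 12 0 0 0.05; 0 0 0 12 0 0 0.05; 0 0 0 0 0 0 0.05; 0 0 0 0 0 0 0.05"}}

```text
time_s: 64.7
eef_pos: [0.455, -0.1236, 0.0236]
eef_rot: [0.0, 0.769, 0.639, 0.0]
wrist_force: [0.2, -0.2, -1.8]
opening: 0.225
grasp_force: 59.5
```

```bash
python3 - <<'E'
from h import *
plan((*jw(0,-137),.0236,-10.6)); print(get_obs()['torque'].round(2))
E
```

```text
t 64.7 p [ 0.455  -0.1236  0.0236] F [ 0.2 -0.2 -1.8] op 0.225 gf 59.5 q6 -0.33
turn [ 0.001 -0.     0.   ] shift [ 1.087e+02  1.000e-01 -0.000e+00]
[-0.09  0.01  0.06]
```

Emit:
{"api": "servo_tool", "payload": {"commands": "0 0 0 12 0 0 0.05; 0 0 0 12 0 0 0.05; 0 0 0 12 0 0 0.05; 0 0 0 12 0 0 0.05; 0 0 0 0 0 0 0.05"}}

```text
time_s: 65.32
eef_pos: [0.4638, -0.0753, 0.0235]
eef_rot: [0.0, 0.769, 0.639, 0.0]
wrist_force: [0.4, -0.2, -1.4]
opening: 0.227
grasp_force: 59.5
```

Emit:
{"api": "servo_tool", "payload": {"commands": "0 0 0 12 0 0 0.05; 0 0 0 12 0 0 0.05; 0 0 0 10 0 0 0.05; 0 0 0 8 0 0 0.05; 0 0 0 0 0 0 0.05"}}

```text
time_s: 65.95
eef_pos: [0.4715, -0.0345, 0.0235]
eef_rot: [0.0, 0.769, 0.639, 0.0]
wrist_force: [-0.2, -0.9, -0.8]
opening: 0.226
grasp_force: 59.5
```

Emit:
{"api": "servo_tool", "payload": {"commands": "0 0 0 2 0 0 0.05; 0 0 0 2 0 0 0.05; 0 0 0 0 0 0 0.05; 0 0 0 0 0 0 0.05"}}

```text
time_s: 66.45
eef_pos: [0.4722, -0.0313, 0.0235]
eef_rot: [0.0, 0.769, 0.639, 0.0]
wrist_force: [0.3, 0.5, -0.2]
opening: 0.231
grasp_force: 59.5
```

```bash
python3 - <<'E'
from h import *
plan((*jw(0,-137),.0236,-10.6)); print(get_obs()['torque'].round(2))
sc=snap('scene')
cv2.imwrite('pics/g5.png',cv2.resize(sc[150:280,180:340],(738,600),interpolation=2))
E
```

```text
t 66.45 p [ 0.4722 -0.0313  0.0235] F [ 0.3  0.5 -0.2] op 0.231 gf 59.5 q6 -0.13
turn [ 0.001 -0.    -0.   ] shift [14.8  0.2 -0.1]
[-0.07 -0.01  0.07]
```

Emit:
{"api": "servo_tool", "payload": {"commands": "0 0 0 7 0 0 0.05; 0 0 0 7 0 0 0.05; 0 0 0 6 0 0 0.05; 0 0 0 4 0 0 0.05; 0 0 0 0 0 0 0.05"}}

```text
time_s: 67.12
eef_pos: [0.4766, -0.0072, 0.0235]
eef_rot: [0.0, 0.769, 0.639, 0.0]
wrist_force: [-0.4, -0.0, -2.3]
opening: 0.223
grasp_force: 59.5
```

Emit:
{"api": "servo_tool", "payload": {"commands": "0 0 0 2 0 0 0.05; 0 0 0 1.5 0 0 0.05; 0 0 0 0 0 0 0.05; 0 0 0 0 0 0 0.05"}}

```text
time_s: 67.62
eef_pos: [0.4773, -0.0042, 0.0236]
eef_rot: [0.0, 0.769, 0.639, 0.0]
wrist_force: [-0.0, 0.0, -1.3]
opening: 0.227
grasp_force: 59.5
```

Emit:
{"api": "servo_tool", "payload": {"commands": "0 0 0 1.5 0 0 0.05; 0 0 0 1 0 0 0.05; 0 0 0 0 0 0 0.05; 0 0 0 0 0 0 0.05"}}

```text
time_s: 68.12
eef_pos: [0.4777, -0.0016, 0.0235]
eef_rot: [0.0, 0.769, 0.639, 0.0]
wrist_force: [-0.6, -1.1, -0.6]
opening: 0.222
grasp_force: 59.5
```

Emit:
{"api": "servo_tool", "payload": {"commands": "0 0 0 1 0 0 0.05; 0 0 0 1 0 0 0.05; 0 0 0 0 0 0 0.05; 0 0 0 0 0 0 0.05"}}

```text
time_s: 68.62
eef_pos: [0.4779, -0.0008, 0.0236]
eef_rot: [0.001, 0.769, 0.639, -0.0]
wrist_force: [-2.4, -6.3, -0.1]
opening: 0.231
grasp_force: 59.6
```

Emit:
{"api": "servo_tool", "payload": {"commands": "0 0 0 1 0 0 0.05; 0 0 0 1 0 0 0.05; 0 0 0 0 0 0 0.05; 0 0 0 0 0 0 0.05"}}

```text
time_s: 69.12
eef_pos: [0.4779, -0.0008, 0.0236]
eef_rot: [0.001, 0.769, 0.639, -0.002]
wrist_force: [-5.0, -17.7, 0.3]
opening: 0.227
grasp_force: 59.7
```

```bash
python3 - <<'E'
from h import *
plan((*jw(0,-120),.0236,-10.6)); print(get_obs()['torque'].round(2))
sc=snap('scene')
cv2.imwrite('pics/g5.png',cv2.resize(sc[150:280,180:340],(738,600),interpolation=2))
E
```

```text
t 69.12 p [ 0.4779 -0.0008  0.0236] F [ -5.  -17.7   0.3] op 0.227 gf 59.7 q6 -0.06
turn [0.    0.005 0.001] shift [0.8 0.2 0. ]
[-2.63  0.85 -0.1 ]
```

View pics/g5.png

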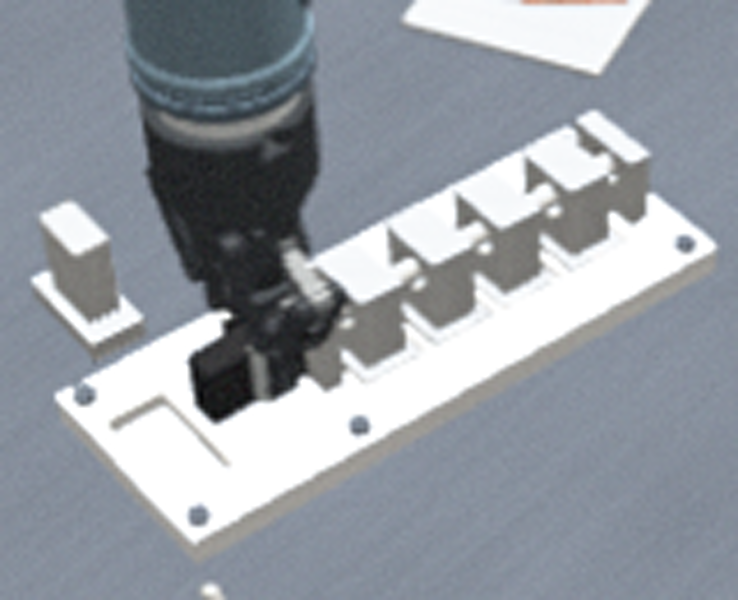

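Emit:
{"api": "servo_tool", "payload": {"commands": "0 0 0 -1 0 0 0.05; 0 0 0 -1 0 0 0.05; 0 0 0 0 0 0 0.05"}}

```text
time_s: 69.55
eef_pos: [0.4779, -0.0008, 0.0236]
eef_rot: [0.001, 0.769, 0.639, -0.0]
wrist_force: [-2.1, -7.4, -1.6]
opening: 0.222
grasp_force: 59.5
```

Emit:
{"api": "servo_tool", "payload": {"commands": "0 0 0 0 0 0 0.4; 0 0 0 0 0 0 0.6; 0 0 0 0 0 0 1; 0 0 0 0 0 0 1; 0 0 0 0 0 0 1"}}

```text
time_s: 70.18
eef_pos: [0.4781, 0.0004, 0.0236]
eef_rot: [0.0, 0.769, 0.639, 0.0]
wrist_force: [-0.3, 0.2, 0.1]
opening: 0.999
grasp_force: 0.0
```

Emit:
{"api": "servo_tool", "payload": {"commands": "0 0 0 0 0 -20 1; 0 0 0 0 0 -40 1; 0 0 0 0 0 -40 1; 0 0 0 0 0 -30 1; 0 0 0 0 0 0 1"}}

```text
time_s: 70.8
eef_pos: [0.4799, -0.0001, 0.1562]
eef_rot: [0.002, 0.769, 0.639, 0.002]
wrist_force: [-0.2, -0.4, -0.5]
opening: 0.998
grasp_force: 0.0
```

Emit:
{"api": "servo_tool", "payload": {"commands": "0 0 0 0 0 0 1; 0 0 0 0 0 0 1"}}

```text
time_s: 71.05
eef_pos: [0.4769, 0.0005, 0.1521]
eef_rot: [-0.001, 0.769, 0.639, -0.0]
wrist_force: [-0.3, -0.4, 0.1]
opening: 1.002
grasp_force: 0.0
```

```bash
python3 - <<'E'
from h import *
im=snap('top')
for b in blocks(im): print(*b)
sc=snap('scene')
cv2.imwrite('pics/g6.png',cv2.resize(sc[150:280,180:340],(738,600),interpolation=2))
plan((.3604,-.0097,.15,-10.6),(.3604,-.0097,.0235,-10.6))
E
```

```text
[341. 362.] [ 0.3592 -0.0102] 168.3 29.7 59.3 34.8 52.9
[488. 330.] [ 0.4403 -0.3495] 150.9 40.8 69.9 45.5 53.0
[404. 204.] [ 0.7312 -0.1511] 155.0 49.9 50.9 34.8 58.2
t 71.15 p [4.772e-01 4.000e-04 1.524e-01] F [-0.3  0.1  0.6] op 0.998 gf 0.0 q6 -0.06
turn [-0.001 -0.001 -0.   ] shift [ -31.4 -112.9    2.4]
turn [0. 0. 0.] shift [  0.    0.  126.5]
```

View pics/g6.png

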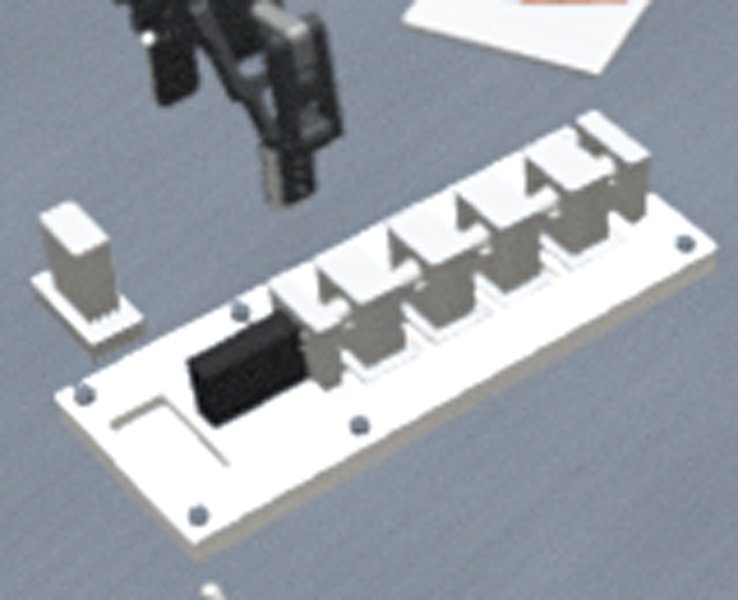

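Emit:
{"api": "servo_tool", "payload": {"commands": "0 0 0 -10.5 -37.6 0 1; 0 0 0 -10.5 -37.6 0 1; 0 0 0 -10.4 -37.7 0 1; 0 0 0 0 0 0 1; 0 0 0 0 0 0 1"}}

```text
time_s: 71.78
eef_pos: [0.3619, -0.01, 0.1536]
eef_rot: [0.001, 0.77, 0.639, 0.001]
wrist_force: [0.5, 0.5, 0.4]
opening: 0.996
grasp_force: 0.0
```

Emit:
{"api": "servo_tool", "payload": {"commands": "0 0 0 0 0 40 1; 0 0 0 0 0 0 1; 0 0 0 0 0 0 1; 0 0 0 0 0 0 1"}}

```text
time_s: 72.28
eef_pos: [0.3623, -0.0101, 0.1146]
eef_rot: [0.001, 0.769, 0.639, 0.001]
wrist_force: [-0.3, 0.9, 0.9]
opening: 1.002
grasp_force: 0.0
```

```bash
python3 - <<'E'
from h import *
plan((.3604,-.0097,.0235,-10.6))
E
```

```text
t 72.28 p [ 0.3623 -0.0101  0.1146] F [-0.3  0.9  0.9] op 1.002 gf 0.0 q6 -0.18
turn [ 0.003 -0.     0.   ] shift [ 0.  -2.  91.1]
```

Emit:
{"api": "servo_tool", "payload": {"commands": "0 0 0 0 -1.5 40 1; 0 0 0 0 0 35 1; 0 0 0 0 0 13 1; 0 0 0 0 0 0 1; 0 0 0 0 0 0 1"}}

```text
time_s: 72.9
eef_pos: [0.3609, -0.0099, 0.0265]
eef_rot: [0.001, 0.769, 0.639, 0.001]
wrist_force: [0.5, -1.1, -0.1]
opening: 1.0
grasp_force: 0.0
```

Emit:
{"api": "servo_tool", "payload": {"commands": "0 0 0 0 0 0 0.05; 0 0 0 0 0 0 0.05; 0 0 0 0 0 0 0.05; 0 0 0 0 0 0 0.05; 0 0 0 0 0 0 0.05"}}

```text
time_s: 73.53
eef_pos: [0.3603, -0.0097, 0.026]
eef_rot: [0.0, 0.769, 0.639, 0.001]
wrist_force: [-0.1, 0.1, 5.9]
opening: 0.417
grasp_force: 60.1
```

Emit:
{"api": "servo_tool", "payload": {"commands": "0 0 0 0 0 0 0.05; 0 0 0 0 0 0 0.05"}}

```text
time_s: 73.78
eef_pos: [0.3603, -0.0097, 0.026]
eef_rot: [0.001, 0.769, 0.639, 0.001]
wrist_force: [-1.4, 0.3, 5.8]
opening: 0.411
grasp_force: 60.1
```

Emit:
{"api": "servo_tool", "payload": {"commands": "0 0 0 0 0 -15 0.05; 0 0 0 0 0 -35 0.05; 0 0 0 0 0 -30 0.05; 0 0 0 0 0 0 0.05; 0 0 0 0 0 0 0.05"}}

```text
time_s: 74.4
eef_pos: [0.3589, -0.0092, 0.1044]
eef_rot: [-0.0, 0.769, 0.639, 0.0]
wrist_force: [0.5, -0.4, -2.9]
opening: 0.412
grasp_force: 61.2
```

```bash
python3 - <<'E'
from h import *
plan((.468,-.0545,.1,-10.6))
E
```

```text
t 74.4 p [ 0.3589 -0.0092  0.1044] F [ 0.5 -0.4 -2.9] op 0.412 gf 61.2 q6 -0.18
turn [-0.001 -0.001 -0.   ] shift [-24.4 115.5   4.4]
```

Emit:
{"api": "servo_tool", "payload": {"commands": "0 0 0 -8 38 0 0.05; 0 0 0 -8 38 0 0.05; 0 0 0 -8.2 38 0 0.05; 0 0 0 0 0 0 0.05; 0 0 0 0 0 0 0.05"}}

```text
time_s: 75.03
eef_pos: [0.4655, -0.0536, 0.1035]
eef_rot: [-0.002, 0.769, 0.639, -0.001]
wrist_force: [0.3, 0.4, -3.5]
opening: 0.41
grasp_force: 61.4
```

Emit:
{"api": "servo_tool", "payload": {"commands": "0 0 0 0 0 25 0.05; 0 0 0 0 0 20 0.05; 0 0 0 0 0 0 0.05; 0 0 0 0 0 0 0.05; 0 0 0 0 0 0 0.05"}}

```text
time_s: 75.65
eef_pos: [0.4679, -0.0544, 0.0614]
eef_rot: [0.001, 0.769, 0.639, 0.001]
wrist_force: [0.1, 0.0, -2.8]
opening: 0.412
grasp_force: 61.4
```

```bash
python3 - <<'E'
from h import *
plan((.468,-.0545,.030,-10.6))
E
```

```text
t 75.65 p [ 0.4679 -0.0544  0.0614] F [ 0.1  0.  -2.8] op 0.412 gf 61.4 q6 -0.18
turn [ 0.002 -0.     0.   ] shift [-0.1  0.1 31.4]
```

Emit:
{"api": "servo_tool", "payload": {"commands": "0 0 0 0 0 8 0.05; 0 0 0 0 0 6 0.05; 0 0 0 0 0 1.5 0.05; 0 0 0 0 0 0 0.05; 0 0 0 0 0 0 0.05"}}

```text
time_s: 76.28
eef_pos: [0.4676, -0.0543, 0.0451]
eef_rot: [0.0, 0.769, 0.639, 0.0]
wrist_force: [0.0, 1.3, -2.4]
opening: 0.413
grasp_force: 61.5
```

```bash
python3 - <<'E'
from h import *
plan((.468,-.0545,.030,-10.6))
E
```

```text
t 76.28 p [ 0.4676 -0.0543  0.0451] F [ 0.   1.3 -2.4] op 0.413 gf 61.5 q6 -0.18
turn [ 0.001 -0.     0.   ] shift [-0.1  0.5 15.1]
```

Emit:
{"api": "servo_tool", "payload": {"commands": "0 0 0 0 0.4 1.5 0.05; 0 0 0 0 0 1.5 0.05; 0 0 0 0 0 1.5 0.05; 0 0 0 0 0 1.5 0.05; 0 0 0 0 0 0 0.05"}}

```text
time_s: 76.9
eef_pos: [0.4677, -0.0543, 0.0389]
eef_rot: [0.0, 0.769, 0.639, 0.0]
wrist_force: [0.1, -0.5, -3.2]
opening: 0.411
grasp_force: 61.5
```

Emit:
{"api": "servo_tool", "payload": {"commands": "0 0 0 0 0 1 0.05; 0 0 0 0 0 1 0.05; 0 0 0 0 0 0 0.05"}}

```text
time_s: 77.28
eef_pos: [0.4678, -0.0543, 0.0369]
eef_rot: [0.0, 0.769, 0.639, 0.0]
wrist_force: [-0.5, -0.1, -3.2]
opening: 0.413
grasp_force: 61.5
```

In the slot without contact; push home (7 mm) and release.

Emit:
{"api": "servo_tool", "payload": {"commands": "0 0 0 0 0 2 0.05; 0 0 0 0 0 2 0.05; 0 0 0 0 0 2 0.05; 0 0 0 0 0 1 0.05; 0 0 0 0 0 0 0.05"}}

```text
time_s: 77.9
eef_pos: [0.4678, -0.0543, 0.0301]
eef_rot: [0.0, 0.769, 0.639, 0.0]
wrist_force: [-0.8, -0.2, -1.5]
opening: 0.414
grasp_force: 61.7
```

Emit:
{"api": "servo_tool", "payload": {"commands": "0 0 0 0 0 1 0.05; 0 0 0 0 0 0 0.05; 0 0 0 0 0 0 0.05"}}

```text
time_s: 78.28
eef_pos: [0.4679, -0.0543, 0.03]
eef_rot: [0.0, 0.769, 0.639, 0.0]
wrist_force: [-5.1, 2.9, 10.4]
opening: 0.414
grasp_force: 63.2
```

Emit:
{"api": "servo_tool", "payload": {"commands": "0 0 0 0 0 0 1; 0 0 0 0 0 0 1; 0 0 0 0 0 0 1; 0 0 0 0 0 0 1; 0 0 0 0 0 0 1"}}

```text
time_s: 78.9
eef_pos: [0.4678, -0.0543, 0.029]
eef_rot: [0.0, 0.769, 0.639, 0.0]
wrist_force: [0.2, -0.8, -0.1]
opening: 0.998
grasp_force: 0.0
```

Emit:
{"api": "servo_tool", "payload": {"commands": "0 0 0 0 0 -30 1; 0 0 0 0 0 -50 1; 0 0 0 0 0 -50 1; 0 0 0 -40 -40 -20 1; 0 0 0 0 0 0 1"}}

```text
time_s: 79.53
eef_pos: [0.4204, -0.0879, 0.1809]
eef_rot: [0.002, 0.77, 0.638, 0.001]
wrist_force: [0.0, -0.2, 0.2]
opening: 1.002
grasp_force: 0.0
```

Emit:
{"api": "servo_tool", "payload": {"commands": "0 0 0 -40 -40 0 1; 0 0 0 -40 -40 0 1; 0 0 0 0 0 0 1; 0 0 0 0 0 0 1; 0 0 0 0 0 0 1"}}

```text
time_s: 80.15
eef_pos: [0.3284, -0.1496, 0.1787]
eef_rot: [-0.0, 0.769, 0.639, 0.001]
wrist_force: [-1.1, -0.8, -0.3]
opening: 0.998
grasp_force: 0.0
```

```bash
python3 - <<'E'
from h import *
sc=snap('scene'); im=snap('top')
print(len(blocks(im)))
cv2.imwrite('pics/g7.png',cv2.resize(sc[150:280,180:340],(738,600),interpolation=2))
plan((.47,0,.2,-10.6))
E
```

```text
2
t 80.25 p [ 0.3283 -0.1495  0.1787] F [ 0.9 -0.3  0.3] op 1.001 gf 0.0 q6 -0.58
turn [ 0.    -0.001  0.002] shift [173.  111.8 -21.3]
```

View pics/g7.png

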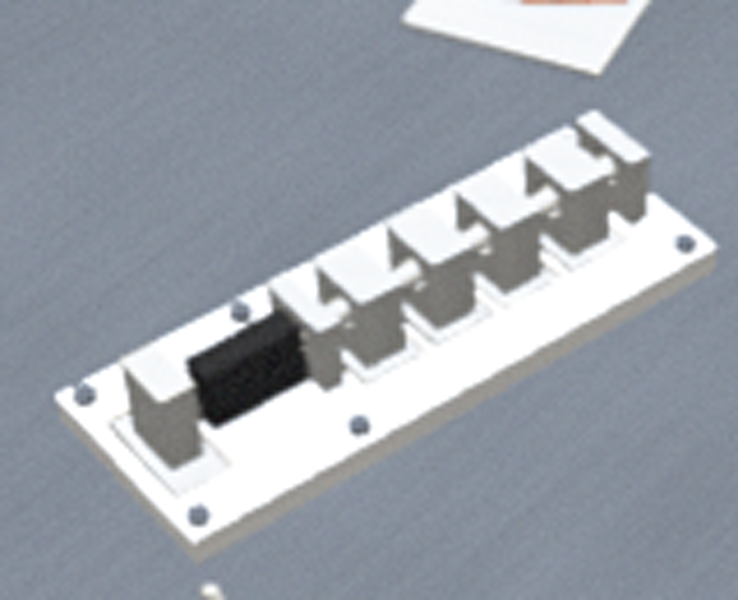

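The picture shows the keeper flush in its slot behind the handle, all four blocks in their bays, and the bar through both lugs.

```bash
python3 -c "
from bench import *
print(hand_in())"
```

```text
the job is handed in; nothing more can be done
None
```

The job is handed in at about 80 s of the 208 s allowed; the last picture shows all four knuckle blocks home, the bar through both lugs with its handle against the near lug, and the keeper back in its slot, but the hand-in returned no verdict.

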